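# Swap the charged battery packs for the empty ones

### The arm

A 6-joint arm with a two-finger parallel gripper is mounted at the origin on a cart in front of the work surface, level with it; the furniture and walls round the work are solid. World frame = base frame: x ahead of the robot, y to its left, z up, the work surface at z = 0. Lengths are in mm, angles in rad, forces in N, time in s.
With the tool pointing down it reaches from about 350 to 975 mm from the base axis. Payload 7.1 kg.
Tool frame: the origin (TCP) lies midway between the tips of the shut fingers; the grasp point (between the pads) lies 19 mm behind it (ctrl.grasp_offset is the distance from the TCP to the grasp point, in mm); z points along the fingers, y is the line along which they close (so a half turn about z gives the same grasp; the last joint's range is limited). The gripper opens to 88 mm and grips with 3 to 60 N. Pads are 20 mm wide; open, the fingers measure 115 mm over their backs; the gripper's body (75 mm by 178 mm) begins 61 mm behind the grasp point.
Start: joints at [-0.019, 0.423, 1.63, -0, 1.089, -0.019], TCP at [624.984, 0.026, 222.675] pointing down, gripper open.
Joint ranges: [-3, 3], [-0.9, 2.11], [0.09, 2.58], [-1.31, 4.45], [0.11, 2.69], [-2.54, 2.54]. Speed limits (rad/s): [2.39, 2.39, 3.01, 3.14, 3.14, 3.14].

### API

Orientations are given as a rotation vector (axis times angle).
In Python, from workcell import ctrl gives the robot as it stands. The module is installed in compiled form; this text tells all that it offers.
- The arm moves only by the tool servo_tool, never from a script. Its argument "rows" is a list of rows, each a list of 7 numbers: the turn, a rotation vector about the tool's x, y, z as a fraction of full scale, then the shift along the tool's x, y, z as a fraction of full scale, then the finger opening in mm, from 0 to 87.8. A call has 1 to 10 rows; each row is the pose to reach, as a shift and turn from the pose commanded when the call began, along the tool's axes at that moment; what a row does not reach only later rows make up. Full scale, the value 1, is 20 cm for a shift and 1.5 rad for a turn. A row lasts 1/8 s, in which the tool goes at most 62.5 mm and 10.7 degrees, less where a joint would pass 70% of its speed; a pose out of reach is approached as far as the arm can. A call with a number of a shift or a turn outside -1 to 1 is refused whole. A call with a gripper value outside its range is refused whole. The fingers move at their own pace and stop on an object; the grip force is fixed at half the most. Time passes only in rows, so rows that repeat a pose let the fingers close. It gives the time, the measured TCP pose, the force, the opening and the grip force at its end, in the units of the state.
- ctrl.get_obs(): the state, without advancing time (a new reading comes with each control period).
- ctrl.get_image(name): name is "scene" or "side" or "wrist"; returns (picture, depth): 400x640x3 uint8, red, green, blue; 400x640 float32, mm along the optical axis (not along the pixel's ray), 0 where there is no reading.
- ctrl.camera_info(name): a dict with "intrinsics" (3x3 intrinsics, pixels), "R" (3x3) and "t" (3): a world point X has camera coordinates R X + t. Camera axes: x right, y down, z forward; pixel columns grow to the right and rows downward; lengths in mm; the calibration is good to about 2 mm. The wrist camera is an equidistant fisheye: a pixel r from the principal point sees the ray r / f radians off the axis. A picture is of the moment at which its call begins: read the wrist's pose just before it. camera_info takes no time and is no camera call; for the wrist camera it gives the pose at the moment of the call.
- ctrl.close_job(): hands the job in; it is judged then, once.
The state is a dict: "t": time; "qpos": joint angles; "qvel": joint speeds; "joint_torque": joint torques, N m; "ee_pos": TCP position; "orientation": TCP orientation; "ft_force": force on the tool from outside, world axes, zero at the start; "moment": the same for the moment, N m; "width": finger opening in mm; "grasp_force": force on a finger pad.
Only numpy, scipy, OpenCV 4.12 (cv2) and the standard library are available. Lean on these libraries where they do the work, as an engineer would, in place of code of your own. Each camera call takes 0.05 s, during which the arm holds its last target. There are 200 camera calls.

### The job

The packs in the white charger are charged; the two or three packs in the drawer of the low grey desktop unit are empty. Pull the drawer open and swap them: unhook each charged pack and lay it flat in a drawer slot, and put every empty pack into a charger bay by hooking the thin tongue at its toe under the lip and swinging its heel down until it lies flat between the walls. Then shut the drawer fully, and leave the tea cup and the tape roll where they are.

Things in the scene. Friction and masses are not known exactly. Their poses are not given: they have to be found in the camera images.
- drawer (a joint): how far the drawer is pulled out, m: 0 shut, 0.13 fully open. Plain slide, about 2 N to move, stays where it is left. Beyond 0.12 the packs are clear of the shell.
- drawer_unit: fixed grey one-drawer unit, 200 deep (x), 266 wide (y), 72 mm high; origin under its centre, x points to its back. The drawer holds three slots side by side, 72 mm apart in y, each 48 mm wide and 116 mm long; slot floor 16 mm above the desk, with flat ridges 8 mm high and 24 mm wide between and beside the slots.
- drawer_handle (a point): middle of the drawer's bar handle: it runs along y, 110 mm long, 11 mm thick, 47 mm above the desk, 35 mm in front of the drawer front (its face; the front's top is 70 mm above the desk). x points into the unit: the drawer opens along -x.
- charger: fixed white three-bay charger, 128 (x) by 216 (y) mm; origin under its middle. Bay floors 12 mm above the desk. Above the bay floor: lip underside 13 mm, lip 4 mm thick; heel wall 10 mm high; side guides 6 mm high, flat, 27 mm wide between bays. A pack enters only toe first, heel tilted up 15 to 28 degrees: slide the tongue under the lip, then swing the heel down.
- spare1_mid (a point): centre (half-way along, across and up) of empty pack 1, one of two or three that start in the drawer, toe to the drawer front; None if absent. Black battery pack, 94 mm long (x), 40 wide (y), 26 thick (z), 160 g; the -x end is the toe: a tongue 14 mm long, full width, 8 mm thick, level with the underside; the +x end, the heel, is full thickness with three ribs on top.
- spare2_mid (a point): centre (half-way along, across and up) of empty pack 2, one of two or three that start in the drawer, toe to the drawer front; None if absent. Black battery pack, 94 mm long (x), 40 wide (y), 26 thick (z), 160 g; the -x end is the toe: a tongue 14 mm long, full width, 8 mm thick, level with the underside; the +x end, the heel, is full thickness with three ribs on top.
- spare3_mid (a point): centre (half-way along, across and up) of empty pack 3, one of two or three that start in the drawer, toe to the drawer front; None if absent. Black battery pack, 94 mm long (x), 40 wide (y), 26 thick (z), 160 g; the -x end is the toe: a tongue 14 mm long, full width, 8 mm thick, level with the underside; the +x end, the heel, is full thickness with three ribs on top.
- charged1_mid (a point): centre (half-way along, across and up) of charged pack 1, one of two that start seated in the charger; None if absent. Black battery pack, 94 mm long (x), 40 wide (y), 26 thick (z), 160 g; the -x end is the toe: a tongue 14 mm long, full width, 8 mm thick, level with the underside; the +x end, the heel, is full thickness with three ribs on top.
- charged2_mid (a point): centre (half-way along, across and up) of charged pack 2, one of two that start seated in the charger; None if absent. Black battery pack, 94 mm long (x), 40 wide (y), 26 thick (z), 160 g; the -x end is the toe: a tongue 14 mm long, full width, 8 mm thick, level with the underside; the +x end, the heel, is full thickness with three ribs on top.
- charged3_mid (a point): centre (half-way along, across and up) of charged pack 3, one of two that start seated in the charger; None if absent. Black battery pack, 94 mm long (x), 40 wide (y), 26 thick (z), 160 g; the -x end is the toe: a tongue 14 mm long, full width, 8 mm thick, level with the underside; the +x end, the heel, is full thickness with three ribs on top.
- slot1 (a point): centre of a pack lying in the middle of the left drawer slot seen from the robot; moves with the drawer. x points into the unit, z up. Slot floor 13 mm below, slot edges 24 mm to each side in y and 58 mm to each end in x.
- slot2 (a point): centre of a pack lying in the middle of the middle drawer slot seen from the robot; moves with the drawer. x points into the unit, z up. Slot floor 13 mm below, slot edges 24 mm to each side in y and 58 mm to each end in x.
- slot3 (a point): centre of a pack lying in the middle of the right drawer slot seen from the robot; moves with the drawer. x points into the unit, z up. Slot floor 13 mm below, slot edges 24 mm to each side in y and 58 mm to each end in x.
- bay1 (a point): centre of a pack when seated in the left bay seen from the robot; any pack may go in any bay. x runs from the lip to the heel wall (away from the robot), y across, z up. Bay floor 13 mm below this point. Toe wall face 48.75 mm to -x, its lip overhangs the bay 8 mm; heel wall face 48.75 mm to +x; side guides 22.5 mm to each side in y.
- bay2 (a point): centre of a pack when seated in the middle bay seen from the robot; any pack may go in any bay. x runs from the lip to the heel wall (away from the robot), y across, z up. Bay floor 13 mm below this point. Toe wall face 48.75 mm to -x, its lip overhangs the bay 8 mm; heel wall face 48.75 mm to +x; side guides 22.5 mm to each side in y.
- bay3 (a point): centre of a pack when seated in the right bay seen from the robot; any pack may go in any bay. x runs from the lip to the heel wall (away from the robot), y across, z up. Bay floor 13 mm below this point. Toe wall face 48.75 mm to -x, its lip overhangs the bay 8 mm; heel wall face 48.75 mm to +x; side guides 22.5 mm to each side in y.
- tea_cup: loose grey tea cup without handle, 63 mm wide, 80 mm high, bystander; origin under its centre
- tape_roll: loose roll of tape lying flat, 100 mm across, 25 mm high, bystander; origin under its centre

How it is judged (in metres and radians):
On the way:
1. the drawer is pulled out at least 100 mm (value of joint drawer above 0.1 m), for 0.2 s.
At the end, for the whole second after the job is handed in: Each empty pack flat in a bay, centre within 4 mm along, 5 across, 3 in height of its point; each charged pack flat in a drawer slot, centre within 15 mm along, 8 across, 4 in height; tilt under 0.06 rad, within 0.1 rad of the bay or slot direction, at rest; drawer shut to within 10 mm (((x of spare1_mid in the frame of bay1 between -0.004 and 0.004 m and y of spare1_mid in the frame of bay1 between -0.005 and 0.005 m and z of spare1_mid in the frame of bay1 between -0.003 and 0.003 m and angle between spare1_mid's own z axis and vertical below 0.06 rad and angle between the x axis of spare1_mid and the x axis of bay1, either way round below 0.1 rad) or (x of spare1_mid in the frame of bay2 between -0.004 and 0.004 m and y of spare1_mid in the frame of bay2 between -0.005 and 0.005 m and z of spare1_mid in the frame of bay2 between -0.003 and 0.003 m and angle between spare1_mid's own z axis and vertical below 0.06 rad and angle between the x axis of spare1_mid and the x axis of bay2, either way round below 0.1 rad) or (x of spare1_mid in the frame of bay3 between -0.004 and 0.004 m and y of spare1_mid in the frame of bay3 between -0.005 and 0.005 m and z of spare1_mid in the frame of bay3 between -0.003 and 0.003 m and angle between spare1_mid's own z axis and vertical below 0.06 rad and angle between the x axis of spare1_mid and the x axis of bay3, either way round below 0.1 rad)) and ((x of spare2_mid in the frame of bay1 between -0.004 and 0.004 m and y of spare2_mid in the frame of bay1 between -0.005 and 0.005 m and z of spare2_mid in the frame of bay1 between -0.003 and 0.003 m and angle between spare2_mid's own z axis and vertical below 0.06 rad and angle between the x axis of spare2_mid and the x axis of bay1, either way round below 0.1 rad) or (x of spare2_mid in the frame of bay2 between -0.004 and 0.004 m and y of spare2_mid in the frame of bay2 between -0.005 and 0.005 m and z of spare2_mid in the frame of bay2 between -0.003 and 0.003 m and angle between spare2_mid's own z axis and vertical below 0.06 rad and angle between the x axis of spare2_mid and the x axis of bay2, either way round below 0.1 rad) or (x of spare2_mid in the frame of bay3 between -0.004 and 0.004 m and y of spare2_mid in the frame of bay3 between -0.005 and 0.005 m and z of spare2_mid in the frame of bay3 between -0.003 and 0.003 m and angle between spare2_mid's own z axis and vertical below 0.06 rad and angle between the x axis of spare2_mid and the x axis of bay3, either way round below 0.1 rad)) and ((x of spare3_mid in the frame of bay1 between -0.004 and 0.004 m and y of spare3_mid in the frame of bay1 between -0.005 and 0.005 m and z of spare3_mid in the frame of bay1 between -0.003 and 0.003 m and angle between spare3_mid's own z axis and vertical below 0.06 rad and angle between the x axis of spare3_mid and the x axis of bay1, either way round below 0.1 rad) or (x of spare3_mid in the frame of bay2 between -0.004 and 0.004 m and y of spare3_mid in the frame of bay2 between -0.005 and 0.005 m and z of spare3_mid in the frame of bay2 between -0.003 and 0.003 m and angle between spare3_mid's own z axis and vertical below 0.06 rad and angle between the x axis of spare3_mid and the x axis of bay2, either way round below 0.1 rad) or (x of spare3_mid in the frame of bay3 between -0.004 and 0.004 m and y of spare3_mid in the frame of bay3 between -0.005 and 0.005 m and z of spare3_mid in the frame of bay3 between -0.003 and 0.003 m and angle between spare3_mid's own z axis and vertical below 0.06 rad and angle between the x axis of spare3_mid and the x axis of bay3, either way round below 0.1 rad)) and ((x of charged1_mid in the frame of slot1 between -0.015 and 0.015 m and y of charged1_mid in the frame of slot1 between -0.008 and 0.008 m and z of charged1_mid in the frame of slot1 between -0.004 and 0.004 m and angle between charged1_mid's own z axis and vertical below 0.06 rad and angle between the x axis of charged1_mid and the x axis of slot1, either way round below 0.1 rad) or (x of charged1_mid in the frame of slot2 between -0.015 and 0.015 m and y of charged1_mid in the frame of slot2 between -0.008 and 0.008 m and z of charged1_mid in the frame of slot2 between -0.004 and 0.004 m and angle between charged1_mid's own z axis and vertical below 0.06 rad and angle between the x axis of charged1_mid and the x axis of slot2, either way round below 0.1 rad) or (x of charged1_mid in the frame of slot3 between -0.015 and 0.015 m and y of charged1_mid in the frame of slot3 between -0.008 and 0.008 m and z of charged1_mid in the frame of slot3 between -0.004 and 0.004 m and angle between charged1_mid's own z axis and vertical below 0.06 rad and angle between the x axis of charged1_mid and the x axis of slot3, either way round below 0.1 rad)) and ((x of charged2_mid in the frame of slot1 between -0.015 and 0.015 m and y of charged2_mid in the frame of slot1 between -0.008 and 0.008 m and z of charged2_mid in the frame of slot1 between -0.004 and 0.004 m and angle between charged2_mid's own z axis and vertical below 0.06 rad and angle between the x axis of charged2_mid and the x axis of slot1, either way round below 0.1 rad) or (x of charged2_mid in the frame of slot2 between -0.015 and 0.015 m and y of charged2_mid in the frame of slot2 between -0.008 and 0.008 m and z of charged2_mid in the frame of slot2 between -0.004 and 0.004 m and angle between charged2_mid's own z axis and vertical below 0.06 rad and angle between the x axis of charged2_mid and the x axis of slot2, either way round below 0.1 rad) or (x of charged2_mid in the frame of slot3 between -0.015 and 0.015 m and y of charged2_mid in the frame of slot3 between -0.008 and 0.008 m and z of charged2_mid in the frame of slot3 between -0.004 and 0.004 m and angle between charged2_mid's own z axis and vertical below 0.06 rad and angle between the x axis of charged2_mid and the x axis of slot3, either way round below 0.1 rad)) and ((x of charged3_mid in the frame of slot1 between -0.015 and 0.015 m and y of charged3_mid in the frame of slot1 between -0.008 and 0.008 m and z of charged3_mid in the frame of slot1 between -0.004 and 0.004 m and angle between charged3_mid's own z axis and vertical below 0.06 rad and angle between the x axis of charged3_mid and the x axis of slot1, either way round below 0.1 rad) or (x of charged3_mid in the frame of slot2 between -0.015 and 0.015 m and y of charged3_mid in the frame of slot2 between -0.008 and 0.008 m and z of charged3_mid in the frame of slot2 between -0.004 and 0.004 m and angle between charged3_mid's own z axis and vertical below 0.06 rad and angle between the x axis of charged3_mid and the x axis of slot2, either way round below 0.1 rad) or (x of charged3_mid in the frame of slot3 between -0.015 and 0.015 m and y of charged3_mid in the frame of slot3 between -0.008 and 0.008 m and z of charged3_mid in the frame of slot3 between -0.004 and 0.004 m and angle between charged3_mid's own z axis and vertical below 0.06 rad and angle between the x axis of charged3_mid and the x axis of slot3, either way round below 0.1 rad)) and linear speed of each of spare1, spare2, spare3, charged1, charged2, charged3 below 0.02 m/s and value of joint drawer below 0.01 m); the robot touches nothing.
It fails at once if the tea cup is pushed more than 30 mm from its place (distance of tea_cup from where it was at the start of the episode above 0.03 m).
It fails at once if the roll of tape is pushed more than 30 mm from its place (distance of tape_roll from where it was at the start of the episode above 0.03 m).
Of spare1, spare2, spare3 only 2 to 3 are there at a start; the rules pass over those that are not, and their reading is None.
Of charged1, charged2, charged3 only 2 to 2 are there at a start; the rules pass over those that are not, and their reading is None.
At some moment in a run one of spare1, spare2, spare3, charged1, charged2, charged3 may be knocked a few centimetres aside while the robot is not near it.
Once in a run the grip may slacken for a moment while it holds something.
It also fails if it takes over 200 s, if anything falls off the work surface, if the arm or the gripper's body presses on something with over 40 N, if the wrist force passes 120 N, or if a joint passes its speed limit or range.

## Working session

There is one attempt and no reset: what is moved stays moved. The work goes in short steps, Python scripts to look and compute and a tool call to move; the robot and the scene stay as the last step left them, time stands still between calls to the robot, and variables do not carry over. Pictures are saved under pics/ and viewed, at most 14 in all, crops included, and the job is handed in when it is done.

Besides the shell and the picture viewer there is one more tool, called after ">>>" by a JSON object that holds its "fn" and its "kwargs". servo_tool: Moves the arm, as the interface text tells. Its arguments: {"type":"object","properties":{"rows":{"type":"array","items":{"type":"array","items":{"type":"number"}}}},"required":["rows"]}

```bash
mkdir -p pics
cat > h.py <<'E'
import numpy as np, cv2
from scipy.spatial.transform import Rotation as R
from workcell import ctrl
def snap(n,f):
    i=ctrl.camera_info(n); im,d=ctrl.get_image(n)
    np.savez(f'pics/{f}.npz',im=im,d=d,K=i['intrinsics'],R=i['R'],t=i['t'])
    cv2.imwrite(f'pics/{f}.png',im[:,:,::-1]); return im,d
def px(f,u,v):
    z=np.load(f'pics/{f}.npz');d=z['d'][int(v),int(u)];K=z['K']
    c=np.array([(u-K[0,2])/K[0,0]*d,(v-K[1,2])/K[1,1]*d,d])
    return z['R'].T@(c-z['t'])
def cloud(f):
    z=np.load(f'pics/{f}.npz');d=z['d'].astype(float);K=z['K'];v,u=np.mgrid[:400,:640]
    c=np.stack([(u-K[0,2])/K[0,0]*d,(v-K[1,2])/K[1,1]*d,d],-1)
    p=(c-z['t'])@z['R']; p[d==0]=np.nan; return p,z['im']
E
python3 - <<'E'
from h import *
for n in('scene','side'):
    snap(n,n+'0'); i=ctrl.camera_info(n); print(n,i['intrinsics'][0],(-i['R'].T@i['t']).round(),i['R'].round(2).tolist())
print(ctrl.get_obs(), ctrl.grasp_offset)
E
```

```text
scene [441.98919484   0.         321.95241652] [  78. -390.  820.] [[0.64, -0.77, -0.02], [-0.56, -0.45, -0.7], [0.53, 0.45, -0.72]]
side [407.11051186   0.         321.31708984] [219. 799. 566.] [[-0.86, -0.52, 0.0], [-0.27, 0.44, -0.86], [0.44, -0.73, -0.51]]
{'t': 0.1, 'qpos': array([-1.89784245e-02,  4.23779133e-01,  1.63063761e+00, -2.13872420e-05,
        1.08862869e+00, -1.89866807e-02]), 'qvel': array([ 1.32379993e-04,  2.41632211e-04, -1.90119797e-03,  1.49006451e-03,
        8.83736718e-05,  3.04367787e-05]), 'joint_torque': array([ 6.49496542e-04, -5.45618248e+01, -2.74323839e+01,  6.46709581e-02,
        1.88581715e-02,  1.54216096e-06]), 'ee_pos': array([6.24468612e+02, 4.34214416e-02, 2.21960819e+02]), 'orientation': array([-2.22069023e+00, -2.22073062e+00,  1.60361042e-03]), 'ft_force': array([0.52507114, 0.15269436, 0.00150637]), 'moment': array([-0.04752799,  0.00266384,  0.00245108]), 'grasp_force': 0.0, 'width': 87.82095727036943} 18.700000000000003
```

View pics/scene0.png

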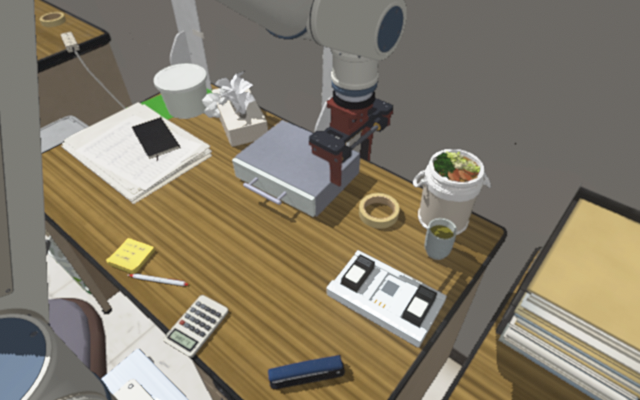

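View pics/side0.png

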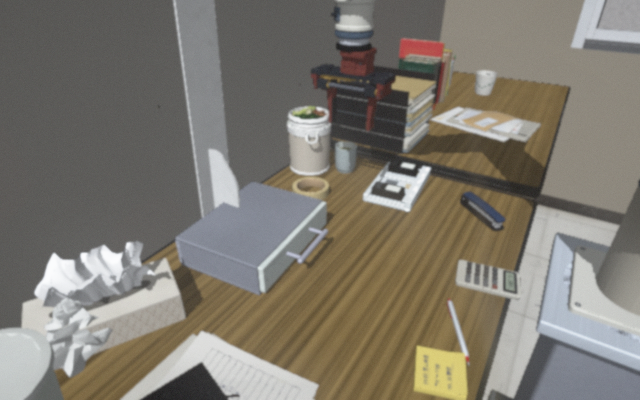

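Run:
```python
from h import *
for f in('scene0','side0'):
    p,im=cloud(f)
    for n,(u,v) in dict(scene0=dict(unit=(280,160),ch=(388,297),tape=(372,222),cup=(440,240),desk=(250,250)),side0=dict(unit=(250,220),ch=(400,180),tape=(311,182),cup=(345,150),desk=(380,250)))[f].items(): print(f,n,p[v,u].round())
    c=px(f,*((280,160) if f=='scene0' else (250,220)))
    m=(abs(p[...,2]-72)<4)&(np.hypot(p[...,0]-c[0],p[...,1]-c[1])<220)
    print('unit z',np.median(p[m][:,2]));r=cv2.minAreaRect(p[m][:,:2].astype(np.float32));print(m.sum(),r,cv2.boxPoints(r).round().tolist())
    c=px(f,*((388,297) if f=='scene0' else (400,180)))
    m=(p[...,2]>8)&(p[...,2]<50)&(np.hypot(p[...,0]-c[0],p[...,1]-c[1])<135)
    n,l=cv2.connectedComponents(m.astype(np.uint8)); k=np.bincount(l[m]).argmax(); q=p[l==k]
    r=cv2.minAreaRect(q[:,:2].astype(np.float32));print('ch',len(q),r,cv2.boxPoints(r).round().tolist())
    big=cv2.resize(im[225:345,310:460] if f=='scene0' else im[150:215,355:440],None,fx=5,fy=5,interpolation=2)
    cv2.imwrite(f'pics/{f}_ch.png',big[:,:,::-1])
```

```text
scene0 unit [680. 264.  73.]
scene0 ch [ 548. -166.   12.]
scene0 tape [695. -21.  18.]
scene0 cup [ 697. -192.   78.]
scene0 desk [457. 159.   1.]
unit z 71.63878777874994
4291 ((727.6348876953125, 245.15350341796875), (238.99403381347656, 268.83746337890625), 5.0954999923706055) [[597.0, 368.0], [621.0, 101.0], [859.0, 122.0], [835.0, 390.0]]
ch 5758 ((546.9750366210938, -157.91458129882812), (130.89691162109375, 216.61123657226562), 5.498691558837891) [[471.0, -56.0], [492.0, -272.0], [623.0, -259.0], [602.0, -44.0]]
side0 unit [723. 261.  73.]
side0 ch [ 551. -180.   13.]
side0 tape [760. -41.  13.]
side0 cup [ 713. -148.   80.]
side0 desk [475. 124.   1.]
unit z 72.67055631072888
7191 ((767.8206787109375, 248.67178344726562), (312.6585693359375, 269.6367492675781), 4.04090690612793) [[602.0, 372.0], [621.0, 103.0], [933.0, 125.0], [914.0, 394.0]]
ch 1955 ((547.9226684570312, -157.146484375), (128.96742248535156, 220.1828155517578), 5.234604358673096) [[474.0, -53.0], [494.0, -273.0], [622.0, -261.0], [602.0, -42.0]]
```

View pics/scene0_ch.png

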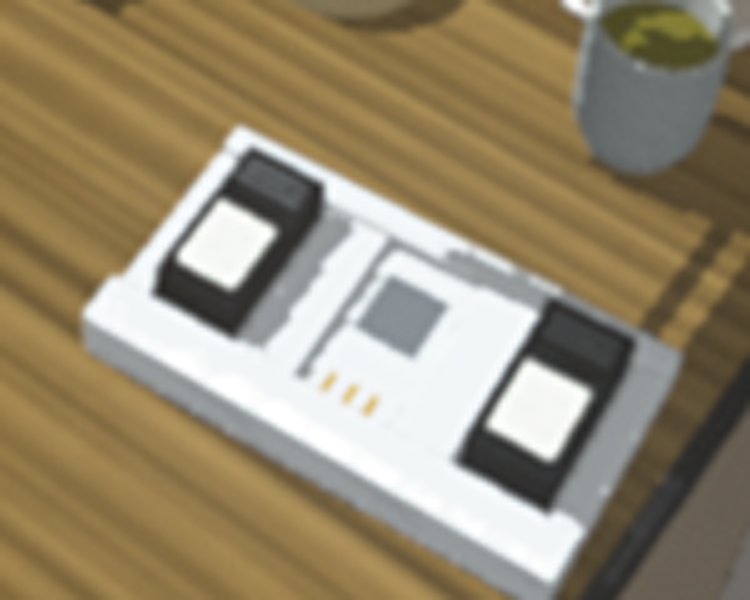

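The crop shows packs in the left bay (crop px 235,240) and right bay (545,410). The middle bay is empty, and the lip side faces the robot. Next I'll locate the handle.

```bash
cat >> h.py <<'E'
def Rt(yaw,tilt=0): return R.from_euler('z',yaw,degrees=True)*R.from_euler('y',-tilt,degrees=True)*R.from_matrix(np.diag([1,-1,-1.]))
def row(pos,yaw,tilt=0,frm=None):
    "row from measured pose (or frm=(pos,R)) ; returns also min rows"
    o=ctrl.get_obs(); p0,R0=(np.array(o['ee_pos']),R.from_rotvec(o['orientation'])) if frm is None else frm
    Rg=Rt(yaw,tilt); w=(R0.inv()*Rg).as_rotvec(); d=R0.inv().apply(np.array(pos)-p0)
    return (w/1.5).round(4).tolist()+(d/200).round(4).tolist(), int(np.ceil(max(np.linalg.norm(d)/62.5,np.degrees(np.linalg.norm(w))/10.7))), (np.array(pos),Rg)
def st():
    o=ctrl.get_obs(); Rr=R.from_rotvec(o['orientation'])*R.from_matrix(np.diag([1,-1,-1.])); e=Rr.as_euler('ZYX',degrees=True)
    print('t%.1f'%o['t'],'pos',np.round(o['ee_pos'],1),'yaw,tilt,roll',e[0].round(2),(-e[1]).round(2),e[2].round(2),'F',np.round(o['ft_force'],1),'w %.1f g %.1f'%(o['width'],o['grasp_force']))
E
python3 - <<'E'
from h import *
for f in('scene0','side0'):
    p,im=cloud(f); a=np.radians(4.8); ux=np.array([np.cos(a),np.sin(a)]);uy=np.array([-ux[1],ux[0]])
    q=p[...,:2]-[611,236]; x=q@ux;y=q@uy;z=p[...,2]
    m=(z>40)&(z<58)&(x>-60)&(x<-15)&(abs(y)<80); print(f,m.sum())
    P=p[m]; print('handle x',np.percentile(x[m],[5,50,95]).round(1),'y',np.percentile(y[m],[1,99]).round(1),'z',np.percentile(P[:,2],[5,50,95]).round(1),P.mean(0).round(1), np.polyfit(y[m],x[m],1).round(4))
    m=(z>20)&(z<66)&(abs(x)<12)&(abs(y)<125); print('face',m.sum(),np.median(x[m]),np.polyfit(y[m],x[m],1))
    m=(abs(z-71)<3)&(abs(x)<100); print('top y extents', np.nanpercentile(y[m&(x>0)&(x<80)&(abs(y)<200)],[.5,99.5]))
h=np.array([573.,236.,60]);print(row(h,94.8))
E
```

```text
scene0 214
handle x [-39.7 -35.7 -19.5] y [-58.3  58.2] z [45.7 50.4 53.6] [577.3 232.5  50.2] [ 5.80000e-03 -3.38607e+01]
face 906 1.1316024274384935 [0.01085801 1.12789961]
top y extents [-132.25375104  130.96878194]
side0 266
handle x [-37.9 -34.  -18.6] y [-52.2  61.9] z [47.2 51.7 54.1] [578.1 242.7  51.3] [ 1.24000e-02 -3.23326e+01]
face 1071 3.012438246766222 [0.01317834 2.42257898]
top y extents [-127.08494575  134.5331725 ]
([-0.001, -0.0, -0.0558, 1.1798, -0.2561, 0.8102], 5, (array([573., 236.,  60.]), Rotation.from_matrix(array([[-0.08367784,  0.99649286,  0.        ],
                            [ 0.99649286,  0.08367784,  0.        ],
                            [ 0.        ,  0.        , -1.        ]]))))
```

Run:
```python
from h import *
a=row([600,120,160],94.3);print(a);b=row([576.5,235,130],94.3,frm=a[2]);print(b);c=row([576.5,235,31],94.3,frm=b[2]);print(c)
```

```text
([-0.001, -0.0, -0.05, 0.5998, -0.1219, 0.31], 3, (array([600, 120, 160]), Rotation.from_matrix(array([[-0.07497873,  0.99718513,  0.        ],
                            [ 0.99718513,  0.07497873,  0.        ],
                            [ 0.        ,  0.        , -1.        ]]))))
([0.0, 0.0, 0.0, 0.5822, -0.0741, 0.15], 2, (array([576.5, 235. , 130. ]), Rotation.from_matrix(array([[-0.07497873,  0.99718513,  0.        ],
                            [ 0.99718513,  0.07497873,  0.        ],
                            [ 0.        ,  0.        , -1.        ]]))))
([0.0, 0.0, 0.0, 0.0, 0.0, 0.495], 2, (array([576.5, 235. ,  31. ]), Rotation.from_matrix(array([[-0.07497873,  0.99718513,  0.        ],
                            [ 0.99718513,  0.07497873,  0.        ],
                            [ 0.        ,  0.        , -1.        ]]))))
```

>>> {"fn": "servo_tool", "kwargs": {"rows": [[0, 0, -0.05, 0.6, -0.122, 0.31, 32], [0, 0, -0.05, 0.6, -0.122, 0.31, 32], [0, 0, -0.05, 0.6, -0.122, 0.31, 32], [0, 0, -0.05, 0.6, -0.122, 0.31, 32], [0, 0, -0.05, 0.6, -0.122, 0.31, 32]]}}

```text
t: 0.72
ee_pos: [601.5, 119.1, 161.4]
orientation: [2.137, 2.301, 0.001]
ft_force: [-0.5, -0.7, 0.4]
width: 41.2
grasp_force: 0.0
```

>>> {"fn": "servo_tool", "kwargs": {"rows": [[0, 0, 0, 0.582, -0.074, 0.15, 32], [0, 0, 0, 0.582, -0.074, 0.15, 32], [0, 0, 0, 0.582, -0.074, 0.15, 32], [0, 0, 0, 0.582, -0.074, 0.15, 32], [0, 0, 0, 0.582, -0.074, 0.15, 32]]}}

```text
t: 1.35
ee_pos: [578.1, 233.5, 131.4]
orientation: [2.138, 2.3, 0.002]
ft_force: [-0.8, -0.6, 0.0]
width: 32.1
grasp_force: 0.0
```

>>> {"fn": "servo_tool", "kwargs": {"rows": [[0, 0, 0, 0, 0, 0.2, 32], [0, 0, 0, 0, 0, 0.4, 32], [0, 0, 0, 0, 0, 0.495, 32], [0, 0, 0, 0, 0, 0.495, 32], [0, 0, 0, 0, 0, 0.495, 0], [0, 0, 0, 0, 0, 0.495, 0], [0, 0, 0, 0, 0, 0.495, 0], [0, 0, 0, 0, 0, 0.495, 0]]}}

```text
t: 2.35
ee_pos: [578.2, 235.4, 33.1]
orientation: [2.136, 2.302, 0.004]
ft_force: [-0.5, -1.7, 7.0]
width: 10.1
grasp_force: 30.0
```

>>> {"fn": "servo_tool", "kwargs": {"rows": [[0, 0, 0, 0, -0.1, -0.005, 0], [0, 0, 0, 0, -0.25, -0.005, 0], [0, 0, 0, 0, -0.4, -0.005, 0], [0, 0, 0, 0, -0.55, -0.005, 0], [0, 0, 0, 0, -0.64, -0.005, 0], [0, 0, 0, 0, -0.64, -0.005, 0], [0, 0, 0, 0, -0.64, -0.005, 0]]}}

```text
t: 3.22
ee_pos: [449.7, 226.0, 33.1]
orientation: [-2.137, -2.303, -0.001]
ft_force: [-1.5, 5.8, 3.2]
width: 10.2
grasp_force: 30.0
```

>>> {"fn": "servo_tool", "kwargs": {"rows": [[0, 0, 0, 0, 0, 0, 32], [0, 0, 0, 0, 0, 0, 32], [0, 0, 0, 0, 0, -0.3, 32], [0, 0, 0, 0, 0, -0.6, 32], [0, 0, 0, 0, 0, -0.8, 32], [0, 0, 0, 0, 0, -1, 70], [0, 0, 0, 0, 0, -1, 70]]}}

```text
t: 4.1
ee_pos: [451.2, 225.9, 235.5]
orientation: [2.135, 2.301, 0.008]
ft_force: [0.4, -0.0, -1.5]
width: 48.6
grasp_force: 0.0
```

Run:
```python
from h import *
st()
snap('scene','s1');snap('wrist','w1'); i=ctrl.camera_info('wrist'); print(i['intrinsics'],(-i['R'].T@i['t']).round(),i['R'].round(2).tolist())
a=cv2.imread('pics/s1.png')[100:260,180:380];cv2.imwrite('pics/s1c.png',cv2.resize(a,None,fx=3.6,fy=3.6,interpolation=2))
```

```text
t4.1 pos [451.2 225.9 235.5] yaw,tilt,roll 94.28 0.11 -0.31 F [ 0.4 -0.  -1.5] w 48.6 g 0.0
[[309.70691629   0.         321.32954288]
 [  0.         309.70691629 202.19215971]
 [  0.           0.           1.        ]] [443. 301. 394.] [[1.0, 0.07, -0.0], [0.07, -0.96, 0.28], [0.02, -0.28, -0.96]]
```

View pics/w1.png

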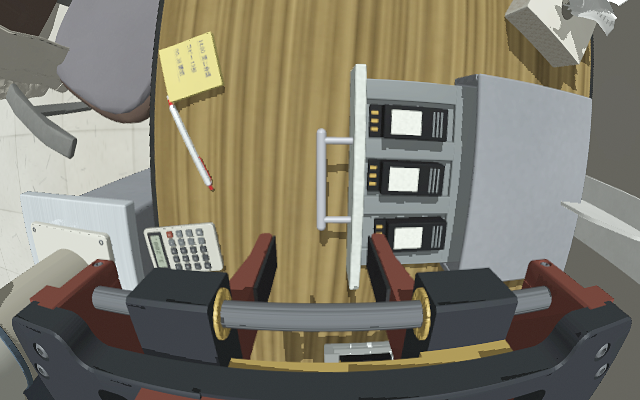

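View pics/s1c.png

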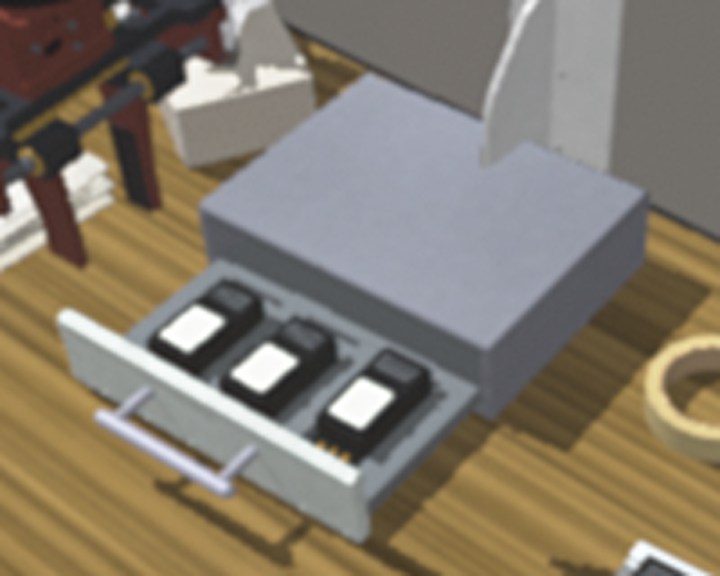

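Wrist picture: the drawer is open with a pack in each of the three slots (405,122), (405,178) and (405,234). The gold-contact toes point to the front (370–380 px), and the ribbed heels face the shell. Next I'll measure them.

```bash
cat >> h.py <<'E'
def wcloud(f):
    z=np.load(f'pics/{f}.npz');d=z['d'].astype(float);K=z['K'];v,u=np.mgrid[:400,:640]
    a=(u-K[0,2])/K[0,0];b=(v-K[1,2])/K[1,1];r=np.hypot(a,b)+1e-9;k=np.tan(r)/r
    p=(np.stack([a*k*d,b*k*d,d],-1)-z['t'])@z['R']; p[(d==0)|(r>1.3)]=np.nan; return p,z['im']
def packs(p,im,zlo,zhi,box):
    m=(p[...,2]>zlo)&(p[...,2]<zhi)&(p[...,0]>box[0])&(p[...,0]<box[1])&(p[...,1]>box[2])&(p[...,1]<box[3])
    n,l=cv2.connectedComponents(m.astype(np.uint8))
    for k in range(1,n):
        q=p[l==k]
        if len(q)<300: continue
        r=cv2.minAreaRect(q[:,:2].astype(np.float32)); (w,h),a=r[1],r[2]
        if w<h: a-=90
        a=(a+90)%180-90; c=np.array(r[0]); print('top c',c.round(1),'LxW %.1f %.1f'%(max(w,h),min(w,h)),'yaw %.1f'%a,'z %.1f'%np.median(q[:,2]),'n',len(q),'mid if toe -x',(c-7*np.array([np.cos(np.radians(a)),np.sin(np.radians(a))])).round(1), 'px',np.argwhere(l==k).mean(0).round()[::-1])
E
python3 - <<'E'
from h import *
p,im=wcloud('w1'); print(p[122,405],p[50,250],p[150,530])
packs(p,im,33,50,(480,640,100,380))
m=(abs(p[...,2]-72)<3)&(p[...,0]>560);q=p[m];r=cv2.minAreaRect(q[:,:2].astype(np.float32));print('unit',cv2.boxPoints(r).round())
packs(*cloud('s1'),33,50,(480,640,100,380))
E
```

```text
[541.15759513 302.54661769  41.8849522 ] [346.67002102 381.89133047  -0.86548812] [703.21747491 293.68276915  71.60705647]
top c [555.3 303.1] LxW 81.1 40.6 yaw 3.6 z 41.9 n 2176 mid if toe -x [548.3 302.7] px [414. 123.]
top c [559.7 235.8] LxW 79.4 40.8 yaw 2.7 z 41.9 n 2086 mid if toe -x [552.7 235.5] px [411. 179.]
top c [578.  162.1] LxW 80.4 40.9 yaw 5.9 z 41.9 n 1758 mid if toe -x [571.  161.4] px [416. 235.]
unit [[593. 119.]
 [915.  89.]
 [959. 566.]
 [637. 596.]]
top c [553.8 301.5] LxW 84.0 44.4 yaw 0.7 z 41.6 n 413 mid if toe -x [546.8 301.4] px [236. 190.]
top c [558.6 234. ] LxW 81.1 41.7 yaw 3.2 z 41.6 n 441 mid if toe -x [551.6 233.6] px [256. 201.]
top c [575.6 160.6] LxW 81.7 41.2 yaw 5.9 z 41.6 n 462 mid if toe -x [568.7 159.8] px [283. 210.]
```

Run:
```python
from h import *
p,im=wcloud('w1'); a=np.radians(4.2); ux=np.array([np.cos(a),np.sin(a)]);uy=np.array([-ux[1],ux[0]])
x=p[...,:2]@ux; y=p[...,:2]@uy; z=p[...,2]
def ext(v,w=1):  # histogram run extents
    h,e=np.histogram(v,np.arange(v.min(),v.max()+1,1.)); return e,h
inn=(x>470)&(x<660)&(y>80)&(y<330)
fl=inn&(z>12)&(z<20); rd=inn&(z>22)&(z<26.5)
for n,m in(('floor',fl),('ridge',rd)):
    for nm,c in(('x',x),('y',y)):
        h,e=np.histogram(c[m],np.arange(c[m].min()//4*4,c[m].max()+4,4.)); print(n,nm,[(int(k),int(v)) for k,v in zip(e,h)])
fr=inn&(z>64)&(x<520); print('front top x',np.percentile(x[fr],[2,50,98]).round(1),'y',np.percentile(y[fr],[.5,99.5]).round(1))
```

```text
floor x [(496, 86), (500, 8), (504, 0), (508, 0), (512, 0), (516, 104), (520, 267), (524, 129), (528, 98), (532, 75), (536, 46), (540, 41), (544, 34), (548, 33), (552, 30), (556, 31), (560, 29), (564, 28), (568, 26), (572, 28), (576, 27), (580, 26), (584, 31), (588, 25), (592, 26), (596, 31), (600, 27), (604, 28), (608, 22), (612, 27), (616, 28), (620, 36), (624, 112), (628, 197), (632, 184), (636, 1), (640, 18), (644, 1), (648, 3), (652, 3), (656, 1)]
floor y [(80, 3), (84, 1), (88, 0), (92, 3), (96, 16), (100, 16), (104, 17), (108, 17), (112, 27), (116, 35), (120, 36), (124, 35), (128, 33), (132, 41), (136, 171), (140, 126), (144, 5), (148, 0), (152, 0), (156, 0), (160, 0), (164, 6), (168, 70), (172, 37), (176, 29), (180, 30), (184, 33), (188, 33), (192, 37), (196, 36), (200, 28), (204, 30), (208, 36), (212, 167), (216, 0), (220, 0), (224, 0), (228, 0), (232, 0), (236, 0), (240, 41), (244, 31), (248, 34), (252, 33), (256, 34), (260, 28), (264, 28), (268, 28), (272, 27), (276, 29), (280, 117), (284, 283), (288, 40), (292, 3), (296, 3), (300, 3), (304, 3), (308, 1), (312, 0), (316, 1
[... 578 characters left out ...]
 (100, 39), (104, 43), (108, 50), (112, 47), (116, 59), (120, 82), (124, 71), (128, 75), (132, 75), (136, 131), (140, 59), (144, 237), (148, 293), (152, 293), (156, 307), (160, 306), (164, 327), (168, 106), (172, 65), (176, 88), (180, 87), (184, 92), (188, 85), (192, 87), (196, 93), (200, 93), (204, 94), (208, 91), (212, 121), (216, 276), (220, 341), (224, 332), (228, 335), (232, 338), (236, 333), (240, 109), (244, 90), (248, 100), (252, 92), (256, 95), (260, 104), (264, 106), (268, 95), (272, 102), (276, 101), (280, 78), (284, 59), (288, 293), (292, 342), (296, 331), (300, 342), (304, 336), (308, 337), (312, 113), (316, 7), (320, 8), (324, 1)]
front top x [471.7 497.1 516.9] y [ 95.6 310.9]
```

Run:
```python
from h import *
a=row([450,40,240],50);print(a[:2]);b=row([450,-150,240],5,frm=a[2]);print(b[:2])
```

```text
([-0.0001, 0.0003, 0.5153, -0.9228, -0.0649, -0.0383], 5)
([0.0, 0.0, 0.5236, -0.7277, 0.6106, 0.0], 5)
```

>>> {"fn": "servo_tool", "kwargs": {"rows": [[0, 0, 0.1, -0.2, -0.013, -0.02, 60], [0, 0, 0.2, -0.45, -0.03, -0.038, 60], [0, 0, 0.3, -0.7, -0.05, -0.038, 60], [0, 0, 0.42, -0.923, -0.065, -0.038, 60], [0, 0, 0.515, -0.923, -0.065, -0.038, 60], [0, 0, 0.515, -0.923, -0.065, -0.038, 60]]}}

```text
t: 4.95
ee_pos: [449.3, 39.7, 238.7]
orientation: [-2.846, -1.328, 0.005]
ft_force: [0.1, -0.3, 0.2]
width: 60.1
grasp_force: 0.0
```

>>> {"fn": "servo_tool", "kwargs": {"rows": [[0, 0, 0.1, -0.15, 0.12, 0, 60], [0, 0, 0.2, -0.3, 0.25, 0, 60], [0, 0, 0.3, -0.5, 0.42, 0, 60], [0, 0, 0.42, -0.728, 0.61, 0, 60], [0, 0, 0.524, -0.728, 0.61, 0, 60], [0, 0, 0.524, -0.728, 0.61, 0, 60], [0, 0, 0.524, -0.728, 0.61, 0, 60]]}}

```text
t: 5.82
ee_pos: [450.1, -148.7, 239.7]
orientation: [-3.138, -0.146, 0.002]
ft_force: [-0.3, 0.7, 0.7]
width: 60.1
grasp_force: 0.0
```

Run:
```python
from h import *
st(); snap('wrist','w2'); p,im=wcloud('w2')
packs(p,im,34,50,(460,640,-290,-40))
m=(p[...,2]>9)&(p[...,2]<33)&(p[...,0]>440)&(p[...,0]<660)&(p[...,1]>-300)&(p[...,1]<-20)
n,l=cv2.connectedComponents(m.astype(np.uint8));k=np.bincount(l[m]).argmax();q=p[l==k];r=cv2.minAreaRect(q[:,:2].astype(np.float32));print('ch',r,cv2.boxPoints(r).round().tolist())
```

```text
t5.8 pos [ 450.1 -148.7  239.7] yaw,tilt,roll 5.33 -0.06 0.03 F [-0.3  0.7  0.7] w 60.1 g 0.0
top c [548.6 -84.3] LxW 79.7 40.6 yaw 6.0 z 38.0 n 2241 mid if toe -x [541.6 -85. ] px [274.  92.]
top c [ 563.3 -228.7] LxW 79.7 40.7 yaw 5.3 z 38.1 n 2143 mid if toe -x [ 556.4 -229.3] px [397.  92.]
ch ((547.90966796875, -157.64573669433594), (127.99324798583984, 217.24766540527344), 5.357681751251221) [[474.0, -55.0], [494.0, -272.0], [622.0, -260.0], [601.0, -44.0]]
```

View pics/w2.png

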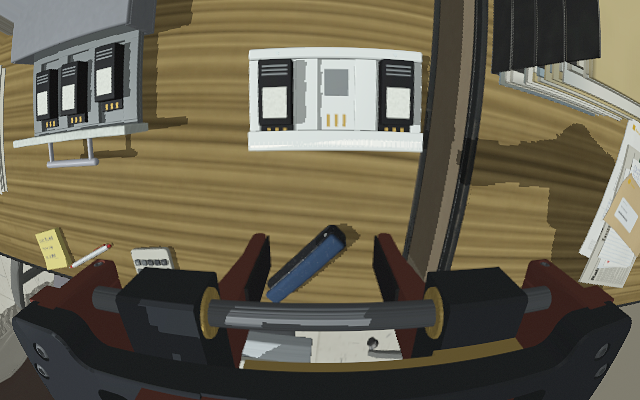

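```bash
cat >> h.py <<'E'
def plan(*tg):
    f=None; o=[]
    for t in tg:
        a=row(*t,frm=f); f=a[2]; print(t,a[0],a[1])
E
python3 - <<'E'
from h import *
plan(([510,45,170],4),([557.7,235.8,110],3.2),([557.7,235.8,26],3.2))
E
```

```text
([510, 45, 170], 4) [-0.0003, 0.0006, 0.0151, 0.3874, -0.9363, 0.3493] 4
([557.7, 235.8, 110], 3.2) [0.0, 0.0, 0.0093, 0.3045, -0.935, 0.3] 4
([557.7, 235.8, 26], 3.2) [0.0, 0.0, 0.0, 0.0, 0.0, 0.42] 2
```

>>> {"fn": "servo_tool", "kwargs": {"rows": [[0, 0, 0.015, 0.1, -0.2, 0.09, 57], [0, 0, 0.015, 0.19, -0.45, 0.17, 57], [0, 0, 0.015, 0.3, -0.72, 0.26, 57], [0, 0, 0.015, 0.387, -0.936, 0.349, 57], [0, 0, 0.015, 0.387, -0.936, 0.349, 57]]}}

```text
t: 6.5
ee_pos: [510.6, 47.0, 169.2]
orientation: [-3.139, -0.114, 0.003]
ft_force: [-1.2, 0.1, 1.0]
width: 57.0
grasp_force: 0.0
```

>>> {"fn": "servo_tool", "kwargs": {"rows": [[0, 0, 0.009, 0.08, -0.25, 0.08, 57], [0, 0, 0.009, 0.16, -0.5, 0.16, 57], [0, 0, 0.009, 0.24, -0.75, 0.24, 57], [0, 0, 0.009, 0.304, -0.935, 0.3, 57], [0, 0, 0.009, 0.304, -0.935, 0.3, 57], [0, 0, 0.009, 0.304, -0.935, 0.3, 57]]}}

```text
t: 7.25
ee_pos: [559.2, 233.4, 110.7]
orientation: [3.14, 0.083, -0.001]
ft_force: [-0.2, 0.1, -0.2]
width: 57.0
grasp_force: 0.0
```

Run:
```python
from h import *
st(); snap('wrist','w3'); packs(*wcloud('w3'),34,50,(480,640,100,380));plan(([557.7,235.8,26],3.2))
```

```text
t7.2 pos [559.2 233.4 110.7] yaw,tilt,roll 3.02 -0.03 -0.03 F [-0.2  0.1 -0.2] w 57.0 g 0.0
top c [578.4 161.7] LxW 80.1 40.7 yaw 5.5 z 42.2 n 4653 mid if toe -x [571.4 161.1] px [411. 191.]
top c [560.8 235.5] LxW 80.1 40.5 yaw 3.0 z 42.2 n 4877 mid if toe -x [553.8 235.1] px [318. 207.]
top c [556.2 303. ] LxW 80.5 40.4 yaw 3.1 z 42.2 n 4218 mid if toe -x [549.2 302.6] px [235. 206.]
top c [496.1 230. ] LxW 91.5 2.9 yaw -85.6 z 42.2 n 990 mid if toe -x [495.6 237. ] px [322. 283.]
([557.7, 235.8, 26], 3.2) [0.0002, 0.0001, -0.0029, -0.0076, -0.0141, 0.4245] 2
```

Run:
```python
from h import *
st(); plan(([558.8,235.4,26],3.1))
```

```text
t7.3 pos [559.4 233.1 110.9] yaw,tilt,roll 2.95 -0.01 -0.02 F [ 1.  -1.1  0.2] w 56.9 g 0.0
([558.8, 235.4, 26], 3.1) [0.0002, 0.0001, -0.0017, -0.0022, -0.0119, 0.4245] 2
```

>>> {"fn": "servo_tool", "kwargs": {"rows": [[0, 0, 0, -0.002, -0.011, 0.2, 57], [0, 0, 0, -0.002, -0.011, 0.35, 57], [0, 0, 0, -0.002, -0.011, 0.42, 57], [0, 0, 0, -0.002, -0.011, 0.42, 57], [0, 0, 0, -0.002, -0.011, 0.42, 57]]}}

```text
t: 7.92
ee_pos: [560.0, 236.3, 27.7]
orientation: [-3.14, -0.08, -0.002]
ft_force: [0.0, 0.3, -0.2]
width: 56.9
grasp_force: 0.0
```

>>> {"fn": "servo_tool", "kwargs": {"rows": [[0, 0, 0, 0, 0, 0.006, 57], [0, 0, 0, 0, 0, 0.006, 20], [0, 0, 0, 0, 0, 0.006, 20], [0, 0, 0, 0, 0, 0.006, 20], [0, 0, 0, 0, 0, 0.006, 20], [0, 0, 0, 0, 0, 0.006, 20]]}}

```text
t: 8.68
ee_pos: [559.3, 236.4, 25.6]
orientation: [-3.14, -0.081, -0.0]
ft_force: [-1.8, -0.7, 5.3]
width: 40.0
grasp_force: 30.0
```

Run:
```python
from h import *
st()
plan(([557,230,130],5),([530,50,160],5),([565,-130,110],5.4),([580,-155,80],5.4,20))
```

```text
t8.7 pos [559.3 236.4  25.6] yaw,tilt,roll 2.94 0.01 0.01 F [-1.8 -0.7  5.3] w 40.0 g 30.0
([557, 230, 130], 5) [-0.0001, -0.0002, -0.0239, -0.0128, 0.0315, -0.5222] 2
([530, 50, 160], 5) [0.0, 0.0, 0.0, -0.2129, 0.8848, -0.15] 3
([565, -130, 110], 5.4) [0.0, 0.0, -0.0047, 0.0959, 0.9118, 0.25] 4
([580, -155, 80], 5.4, 20) [0.0, 0.2327, 0.0, 0.0629, 0.1315, 0.15] 2
```

```bash
cat >> h.py <<'E'
CY=5.4; B={1:(541.7,-85.8),2:(548.4,-157.5),3:(555.1,-229.2)}; BF=12.
def ins(b,xt,zt,tilt,off=(52.5,9.6),yl=0,yaw=None):
    "TCP target with the toe bottom corner at xt (bay frame), zt above bay floor"
    yaw=CY if yaw is None else yaw
    t=np.radians(tilt); c=np.array(B[b]); a=np.radians(CY); ux=np.array([np.cos(a),np.sin(a)]); uy=np.array([-ux[1],ux[0]])
    x=xt+off[0]*np.cos(t)-off[1]*np.sin(t); z=BF+zt+off[0]*np.sin(t)+off[1]*np.cos(t)
    return (np.r_[c+x*ux+yl*uy,z].round(2).tolist(),yaw,tilt)
def where(b,off=(52.5,9.6)):
    o=ctrl.get_obs(); Rr=R.from_rotvec(o['orientation'])*R.from_matrix(np.diag([1,-1,-1.])); e=Rr.as_euler('ZYX',degrees=True); t=np.radians(-e[1])
    a=np.radians(CY); d=np.array(o['ee_pos'])[:2]-B[b]; x=d@[np.cos(a),np.sin(a)]; y=d@[-np.sin(a),np.cos(a)]
    st(); print('toe x %.1f y %.1f z %.1f'%(x-off[0]*np.cos(t)+off[1]*np.sin(t),y,o['ee_pos'][2]-BF-off[0]*np.sin(t)-off[1]*np.cos(t)))
E
python3 - <<'E'
from h import *
plan(([557,230,130],5),([530,50,160],5),ins(2,-22,60,20))
E
```

```text
([557, 230, 130], 5) [-0.0001, -0.0002, -0.0239, -0.0128, 0.0315, -0.5222] 2
([530, 50, 160], 5) [0.0, 0.0, 0.0, -0.2129, 0.8848, -0.15] 3
([572.34, -155.24, 98.98], 5.4, 20) [0.0008, 0.2327, -0.0046, 0.1215, 1.0407, 0.3051] 4
```

>>> {"fn": "servo_tool", "kwargs": {"rows": [[0, 0, 0, 0, 0, -0.05, 20], [0, 0, -0.01, -0.005, 0.01, -0.2, 20], [0, 0, -0.02, -0.01, 0.03, -0.4, 20], [0, 0, -0.024, -0.013, 0.031, -0.522, 20], [0, 0, -0.024, -0.013, 0.031, -0.522, 20]]}}

```text
t: 9.3
ee_pos: [558.0, 230.5, 131.6]
orientation: [-3.137, -0.137, -0.006]
ft_force: [-0.3, -0.4, -2.5]
width: 39.5
grasp_force: 30.0
```

>>> {"fn": "servo_tool", "kwargs": {"rows": [[0, 0, 0, -0.05, 0.2, -0.04, 20], [0, 0, 0, -0.11, 0.43, -0.08, 20], [0, 0, 0, -0.17, 0.67, -0.12, 20], [0, 0, 0, -0.213, 0.885, -0.15, 20], [0, 0, 0, -0.213, 0.885, -0.15, 20]]}}

```text
t: 9.93
ee_pos: [528.8, 47.6, 158.7]
orientation: [3.139, 0.131, -0.003]
ft_force: [0.0, 0.3, -1.8]
width: 39.6
grasp_force: 30.0
```

Run:
```python
from h import *
st();plan(ins(2,-22,60,20),ins(2,-22,2,20))
```

```text
t9.9 pos [528.8  47.6 158.7] yaw,tilt,roll 4.79 -0.11 -0.01 F [ 0.   0.3 -1.8] w 39.6 g 30.0
([572.34, -155.24, 98.98], 5.4, 20) [0.0014, 0.234, -0.007, 0.1326, 1.029, 0.2987] 4
([572.34, -155.24, 40.98], 5.4, 20) [0.0, 0.0, 0.0, -0.0992, 0.0, 0.2725] 1
```

>>> {"fn": "servo_tool", "kwargs": {"rows": [[0, 0.05, 0, 0.03, 0.2, 0.04, 20], [0, 0.1, 0, 0.06, 0.45, 0.1, 20], [0, 0.18, -0.004, 0.1, 0.7, 0.18, 20], [0.001, 0.234, -0.007, 0.13, 0.9, 0.25, 20], [0.001, 0.234, -0.007, 0.133, 1, 0.29, 20], [0.001, 0.234, -0.007, 0.133, 1, 0.299, 20], [0.001, 0.234, -0.007, 0.133, 1, 0.299, 20]]}}

```text
t: 10.8
ee_pos: [573.5, -145.7, 99.1]
orientation: [-3.073, -0.151, -0.542]
ft_force: [-0.1, 0.4, -1.5]
width: 40.1
grasp_force: 30.0
```

Run:
```python
from h import *
where(2);plan(ins(2,-22,30,20),ins(2,-22,1.5,20)); snap('wrist','w4')
```

```text
t10.8 pos [ 573.5 -145.7   99.1] yaw,tilt,roll 5.63 20.02 0.04 F [-0.1  0.4 -1.5] w 40.1 g 30.0
toe x -20.0 y 9.3 z 60.1
([572.34, -155.24, 68.98], 5.4, 20) [-0.0014, -0.0003, 0.0025, -0.0612, 0.0468, 0.1378] 1
([572.34, -155.24, 40.48], 5.4, 20) [0.0, 0.0, 0.0, -0.0487, 0.0, 0.1339] 1
```

View pics/w4.png

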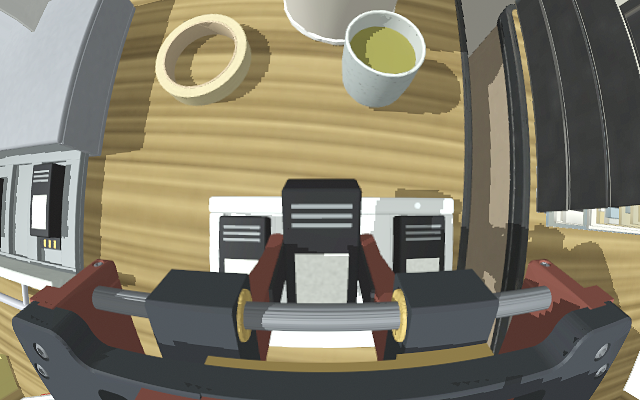

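The picture shows the held pack at (320,215), heel up over the middle bay, with seated packs on either side. Lowering now.

>>> {"fn": "servo_tool", "kwargs": {"rows": [[-0.001, 0, 0.002, -0.061, 0.047, 0.138, 20], [-0.001, 0, 0.002, -0.061, 0.047, 0.138, 20], [-0.001, 0, 0.002, -0.061, 0.047, 0.138, 20], [-0.001, 0, 0.002, -0.061, 0.047, 0.138, 20]]}}

```text
t: 11.35
ee_pos: [573.5, -156.2, 70.9]
orientation: [-3.074, -0.147, -0.547]
ft_force: [-0.5, 0.7, -2.0]
width: 39.5
grasp_force: 30.0
```

Run:
```python
from h import *
where(2);plan(ins(2,-22,1.5,20),ins(2,-44,1.2,20)) ; snap('wrist','w5'); p,im=wcloud('w5')
a=np.radians(5.4);d=p[...,:2]-B[2];x=d@[np.cos(a),np.sin(a)];y=d@[-np.sin(a),np.cos(a)];z=p[...,2]
for zz in range(60,100,4):
    m=(abs(z-zz)<2)&(abs(y)<30)&(x>-40)&(x<120); 
    if m.sum()>20: print(zz,m.sum(),np.percentile(x[m],[2,50,98]).round(1),np.percentile(y[m],[2,98]).round(1))
```

```text
t11.3 pos [ 573.5 -156.2   70.9] yaw,tilt,roll 5.48 20.19 -0.08 F [-0.5  0.7 -2. ] w 39.5 g 30.0
toe x -20.9 y -1.0 z 31.7
([572.34, -155.24, 40.48], 5.4, 20) [0.0006, -0.0022, 0.0009, -0.0572, -0.0053, 0.1409] 1
([550.44, -157.31, 40.18], 5.4, 20) [0.0, 0.0, 0.0, -0.1039, -0.0, -0.0362] 1
76 155 [-4.1 -2.  66.2] [-29.   26.4]
80 1378 [-3.4  3.  66.1] [-24.9  22.4]
84 1554 [ 5.4 13.3 64.4] [-24.   21.3]
88 1827 [15.6 24.3 62.6] [-24.   22.2]
92 1969 [15.5 34.5 61.7] [-23.   20.2]
96 2118 [14.3 45.  59.6] [-24.7  22.2]
```

>>> {"fn": "servo_tool", "kwargs": {"rows": [[0, -0.001, 0, -0.03, -0.005, 0.07, 20], [0, -0.002, 0, -0.057, -0.005, 0.138, 20], [0, -0.002, 0, -0.057, -0.005, 0.138, 20], [0, -0.002, 0, -0.057, -0.005, 0.138, 20], [0, -0.002, 0, -0.057, -0.005, 0.138, 20]]}}

```text
t: 12.02
ee_pos: [571.9, -155.8, 40.7]
orientation: [-3.076, -0.146, -0.542]
ft_force: [0.8, 0.2, -1.7]
width: 40.0
grasp_force: 30.0
```

Run:
```python
from h import *
where(2);plan(ins(2,-44,1.2,20))
```

```text
t12.0 pos [ 571.9 -155.8   40.7] yaw,tilt,roll 5.44 20.0 -0.07 F [ 0.8  0.2 -1.7] w 40.0 g 30.0
toe x -22.5 y -0.5 z 1.7
([550.44, -157.31, 40.18], 5.4, 20) [0.0007, -0.0, 0.0004, -0.1021, -0.0026, -0.0344] 1
```

>>> {"fn": "servo_tool", "kwargs": {"rows": [[0, 0, 0, -0.03, -0.001, -0.01, 20], [0, 0, 0, -0.06, -0.002, -0.02, 20], [0, 0, 0, -0.09, -0.002, -0.03, 20], [0, 0, 0, -0.11, -0.002, -0.037, 20], [0, 0, 0, -0.11, -0.002, -0.037, 20], [0, 0, 0, -0.11, -0.002, -0.037, 20]]}}

```text
t: 12.78
ee_pos: [549.2, -157.7, 39.9]
orientation: [-3.076, -0.145, -0.543]
ft_force: [4.4, 1.9, -1.3]
width: 39.6
grasp_force: 30.0
```

Run:
```python
from h import *
where(2);plan(ins(2,-47,1,14),ins(2,-47,.6,7),ins(2,-47,.3,0))
```

```text
t12.8 pos [ 549.2 -157.7   39.9] yaw,tilt,roll 5.42 20.02 -0.08 F [ 4.4  1.9 -1.3] w 39.6 g 30.0
toe x -45.3 y -0.2 z 0.9
([550.01, -157.35, 35.02], 5.4, 14) [0.0008, -0.0701, 0.0002, -0.0043, -0.0012, 0.0242] 1
([552.32, -157.13, 28.53], 5.4, 7) [-0.0, -0.0814, 0.0, 0.0034, -0.0, 0.0343] 1
([553.88, -156.98, 21.9], 5.4, 0) [0.0, -0.0814, 0.0, 0.0037, -0.0, 0.0339] 1
```

>>> {"fn": "servo_tool", "kwargs": {"rows": [[0, 0, 0, -0.007, 0, -0.003, 20], [0, 0, 0, -0.014, 0, -0.005, 20], [0, 0, 0, -0.014, 0, -0.005, 20], [0, 0, 0, -0.014, 0, -0.005, 20]]}}

```text
t: 13.28
ee_pos: [548.1, -158.1, 40.7]
orientation: [-3.075, -0.145, -0.547]
ft_force: [10.4, 5.3, -1.0]
width: 39.7
grasp_force: 30.0
```

Run:
```python
from h import *
where(2);plan(ins(2,-47,1,14),ins(2,-47,.6,7),ins(2,-47,.3,0))
```

```text
t13.3 pos [ 548.1 -158.1   40.7] yaw,tilt,roll 5.43 20.17 -0.12 F [10.4  5.3 -1. ] w 39.7 g 30.0
toe x -46.4 y -0.5 z 1.6
([550.01, -157.35, 35.02], 5.4, 14) [0.0013, -0.0718, 0.0002, -0.0004, -0.0027, 0.0302] 1
([552.32, -157.13, 28.53], 5.4, 7) [-0.0, -0.0814, 0.0, 0.0034, -0.0, 0.0343] 1
([553.88, -156.98, 21.9], 5.4, 0) [0.0, -0.0814, 0.0, 0.0037, -0.0, 0.0339] 1
```

Run:
```python
from h import *
plan(ins(2,-45.8,1,14),ins(2,-45.8,.6,7),ins(2,-45.8,.3,0)) 
a=ins(2,-45.8,.8,10);print(row(*a));print(row(*ins(2,-45.8,.5,4)));print(row(*ins(2,-45.8,.3,0)))
```

```text
([551.21, -157.23, 35.02], 5.4, 14) [0.0013, -0.0718, 0.0002, 0.0053, -0.0027, 0.0323] 1
([553.52, -157.02, 28.53], 5.4, 7) [-0.0, -0.0814, 0.0, 0.0034, 0.0, 0.0343] 1
([555.07, -156.87, 21.9], 5.4, 0) [0.0, -0.0814, 0.0, 0.0037, -0.0, 0.0339] 1
([0.0014, -0.1183, 0.0002, 0.0056, -0.0027, 0.0519], 1, (array([ 552.62, -157.1 ,   31.37]), Rotation.from_matrix(array([[ 9.80437141e-01,  9.41083133e-02,  1.72877521e-01],
                            [ 9.26785966e-02, -9.95561965e-01,  1.63417371e-02],
                            [ 1.73648178e-01,  1.73472348e-18, -9.84807753e-01]]))))
([0.0014, -0.1881, 0.0001, 0.0038, -0.0028, 0.0812], 2, (array([ 554.28, -156.94,   25.74]), Rotation.from_matrix(array([[ 9.93136826e-01,  9.41083133e-02,  6.94468920e-02],
                            [ 9.38790702e-02, -9.95561965e-01,  6.56466409e-03],
                            [ 6.97564737e-02,  4.33680869e-19, -9.97564050e-01]]))))
([0.0014, -0.2347, 0.0001, 0.0009, -0.0028, 0.1006], 2, (array([ 555.07, -156.87,   21.9 ]), Rotation.from_matrix(array([[ 0.99556196,  0.09410831,  0.        ],
                            [ 0.09410831, -0.99556196,  0.        ],
                            [ 0.        ,  0.        , -1.        ]]))))
```

>>> {"fn": "servo_tool", "kwargs": {"rows": [[0, 0, 0, 0.012, -0.002, 0.004, 20], [0, -0.07, 0, 0.017, -0.002, 0.034, 20], [0.001, -0.118, 0, 0.018, -0.002, 0.054, 20], [0.001, -0.188, 0, 0.016, -0.002, 0.083, 20], [0.001, -0.188, 0, 0.016, -0.002, 0.083, 20], [0.001, -0.188, 0, 0.016, -0.002, 0.083, 20]]}}

```text
t: 14.02
ee_pos: [554.5, -156.6, 25.2]
orientation: [-3.132, -0.148, -0.109]
ft_force: [3.6, -0.0, 4.1]
width: 40.1
grasp_force: 30.0
```

Run:
```python
from h import *
where(2);plan(ins(2,-45.8,0,0))
```

```text
t14.0 pos [ 554.5 -156.6   25.2] yaw,tilt,roll 5.43 3.99 0.03 F [ 3.6 -0.   4.1] w 40.1 g 30.0
toe x -45.5 y 0.3 z 0.0
([555.07, -156.87, 21.6], 5.4, 0) [-0.0004, -0.0464, 0.0003, 0.0012, 0.0015, 0.0183] 1
```

Force is small. I'll finish the swing, release and back up.

>>> {"fn": "servo_tool", "kwargs": {"rows": [[0, -0.046, 0, 0.001, 0.001, 0.018, 20], [0, -0.046, 0, 0.001, 0.001, 0.02, 20], [0, -0.046, 0, 0.001, 0.001, 0.02, 20], [0, -0.046, 0, 0.001, 0.001, 0.02, 20]]}}

```text
t: 14.52
ee_pos: [553.7, -156.6, 21.6]
orientation: [-3.137, -0.148, 0.002]
ft_force: [0.4, 0.4, 8.9]
width: 39.9
grasp_force: 30.0
```

Run:
```python
from h import *
where(2)
```

```text
t14.5 pos [ 553.7 -156.6   21.6] yaw,tilt,roll 5.39 -0.08 0.09 F [0.4 0.4 8.9] w 39.9 g 30.0
toe x -47.1 y 0.4 z 0.0
```

>>> {"fn": "servo_tool", "kwargs": {"rows": [[0, 0, 0, 0, 0, 0, 57], [0, 0, 0, 0, 0, 0, 57], [0, 0, 0, 0, 0, 0, 57], [0, 0, 0, 0, 0, -0.1, 57], [0, 0, 0, 0, 0, -0.3, 57], [0, 0, 0, 0, 0, -0.4, 57], [0, 0, 0, 0, 0, -0.4, 57]]}}

```text
t: 15.4
ee_pos: [556.2, -157.1, 103.5]
orientation: [3.137, 0.149, 0.002]
ft_force: [-0.7, -0.5, -0.5]
width: 57.3
grasp_force: 0.0
```

Run:
```python
from h import *
st(); snap('wrist','w6');packs(*wcloud('w6'),34,50,(460,640,-290,-40))
```

```text
t15.4 pos [ 556.2 -157.1  103.5] yaw,tilt,roll 5.44 0.08 -0.05 F [-0.7 -0.5 -0.5] w 57.3 g 0.0
top c [ 563.9 -228.4] LxW 79.7 40.0 yaw 5.7 z 38.3 n 4209 mid if toe -x [ 557.  -229.1] px [411. 207.]
top c [549.4 -84.7] LxW 80.0 40.5 yaw 5.2 z 38.2 n 4219 mid if toe -x [542.4 -85.4] px [230. 209.]
top c [ 555.3 -156.6] LxW 80.1 40.1 yaw 5.4 z 38.2 n 4945 mid if toe -x [ 548.3 -157.2] px [320. 212.]
```

Run:
```python
from h import *
plan(([547.8,-84.8,60],5.3),([547.8,-84.8,21.6],5.3))
```

```text
([547.8, -84.8, 60], 5.3) [0.0, 0.0006, 0.0016, -0.0028, -0.362, 0.2106] 2
([547.8, -84.8, 21.6], 5.3) [0.0, 0.0, 0.0, 0.0, 0.0, 0.192] 1
```

>>> {"fn": "servo_tool", "kwargs": {"rows": [[0, 0, 0.001, -0.001, -0.15, 0, 57], [0, 0, 0.001, -0.002, -0.3, 0.05, 57], [0, 0, 0.001, -0.003, -0.362, 0.15, 57], [0, 0, 0.001, -0.003, -0.362, 0.21, 57], [0, 0, 0.001, -0.003, -0.362, 0.3, 57], [0, 0, 0.001, -0.003, -0.362, 0.402, 57], [0, 0, 0.001, -0.003, -0.362, 0.402, 57], [0, 0, 0.001, -0.003, -0.362, 0.402, 57]]}}

```text
t: 16.45
ee_pos: [546.7, -85.2, 19.9]
orientation: [-3.137, -0.145, 0.006]
ft_force: [-0.1, -0.0, 0.4]
width: 57.2
grasp_force: 0.0
```

>>> {"fn": "servo_tool", "kwargs": {"rows": [[0, 0, 0, 0, 0, 0, 20], [0, 0, 0, 0, 0, 0, 20], [0, 0, 0, 0, 0, 0, 20], [0, 0, 0, 0, 0, 0, 20], [0, 0, 0, 0, 0, 0, 20]]}}

```text
t: 17.08
ee_pos: [547.0, -84.7, 20.6]
orientation: [-3.138, -0.147, 0.005]
ft_force: [-0.2, -0.6, -0.8]
width: 39.6
grasp_force: 30.0
```

```bash
sed -i 's/B={1:(541.7,-85.8),2:(548.4,-157.5),3:(555.1,-229.2)}/B={1:(542.3,-85.6),2:(549.0,-157.3),3:(555.7,-229.0)}/' h.py
python3 - <<'E'
from h import *
where(1)
o=ctrl.get_obs(); off=(o['ee_pos'][0]-542.3)/np.cos(np.radians(5.4))+47, o['ee_pos'][2]-12; print(off)
x0=-47
for t,xx,z in((7,-46.7,.5),(14,-46.5,.8),(20,-46,1.2),(20,-25,2),(20,-15,25),(0,-15,100)): print(t,row(*ins(1,xx,z,t,off=off)))
E
```

```text
t17.1 pos [547.  -84.7  20.6] yaw,tilt,roll 5.35 -0.17 0.04 F [-0.2 -0.6 -0.8] w 39.6 g 30.0
toe x -47.8 y 0.5 z -0.8
(np.float64(51.70747000285637), np.float64(8.611538354604455))
7 ([-0.0004, 0.0834, -0.0006, -0.006, 0.0024, -0.0337], 1, (array([545.86, -85.26,  27.35]), Rotation.from_matrix(array([[ 9.88141197e-01,  9.41083133e-02,  1.21328483e-01],
                            [ 9.34068442e-02, -9.95561965e-01,  1.14689184e-02],
                            [ 1.21869343e-01, -8.67361738e-19, -9.92546152e-01]]))))
14 ([-0.0004, 0.1649, -0.0006, -0.016, 0.0024, -0.0652], 2, (array([543.88, -85.45,  33.66]), Rotation.from_matrix(array([[ 0.96598952,  0.09410831,  0.24084824],
                            [ 0.09131289, -0.99556196,  0.02276686],
                            [ 0.2419219 ,  0.        , -0.97029573]]))))
20 ([-0.0003, 0.2347, -0.0007, -0.0258, 0.0023, -0.0918], 2, (array([541.95, -85.63,  38.98]), Rotation.from_matrix(array([[ 9.35522232e-01,  9.41083133e-02,  3.40502246e-01],
                            [ 8.84328876e-02, -9.95561965e-01,  3.21869388e-02],
                 
[... 351 characters left out ...]
 [ 3.42020143e-01, -3.46944695e-18, -9.39692621e-01]]))))
20 ([-0.0003, 0.2347, -0.0007, 0.1288, 0.0022, -0.2112], 2, (array([572.81, -82.72,  62.78]), Rotation.from_matrix(array([[ 9.35522232e-01,  9.41083133e-02,  3.40502246e-01],
                            [ 8.84328876e-02, -9.95561965e-01,  3.21869388e-02],
                            [ 3.42020143e-01, -3.46944695e-18, -9.39692621e-01]]))))
0 ([-0.0004, 0.002, -0.0006, 0.1583, 0.002, -0.5005], 2, (array([578.84, -82.15, 120.61]), Rotation.from_matrix(array([[ 0.99556196,  0.09410831,  0.        ],
                            [ 0.09410831, -0.99556196,  0.        ],
                            [ 0.        ,  0.        , -1.        ]]))))
```

>>> {"fn": "servo_tool", "kwargs": {"rows": [[0, 0.04, 0, -0.003, 0, -0.016, 20], [0, 0.083, 0, -0.006, 0, -0.034, 20], [0, 0.165, 0, -0.016, 0, -0.065, 20], [0, 0.235, 0, -0.025, 0, -0.092, 20], [0, 0.235, 0, -0.025, 0, -0.092, 20], [0, 0.235, 0, -0.025, 0, -0.092, 20]]}}

```text
t: 17.82
ee_pos: [542.5, -85.5, 39.4]
orientation: [-3.074, -0.142, -0.545]
ft_force: [1.3, -1.2, -1.5]
width: 39.9
grasp_force: 30.0
```

Run:
```python
from h import *
where(1,(51.7,8.6)); off=(51.7,8.6); plan(ins(1,-25,3,20,off),ins(1,-12,40,20,off),([540,60,140],4.5),([564,233,110],4.2))
```

```text
t17.8 pos [542.5 -85.5  39.4] yaw,tilt,roll 5.29 20.1 0.01 F [ 1.3 -1.2 -1.5] w 39.9 g 30.0
toe x -45.4 y 0.1 z 1.5
([562.85, -83.66, 40.76], 5.4, 20) [0.0004, -0.0012, -0.0012, 0.0985, 0.0003, 0.0286] 1
([575.79, -82.43, 77.76], 5.4, 20) [0.0, 0.0, 0.0, 0.1243, -0.0, -0.1516] 1
([540, 60, 140], 4.5) [-0.0018, -0.2327, 0.0104, 0.002, -0.7258, -0.3304] 3
([564, 233, 110], 4.2) [0.0, 0.0, 0.0035, 0.1875, -0.8529, 0.15] 3
```

>>> {"fn": "servo_tool", "kwargs": {"rows": [[0, 0, 0, 0.05, 0, 0.014, 20], [0, 0, 0, 0.098, 0, 0.028, 20], [0, 0, 0, 0.16, 0, -0.05, 20], [0, 0, 0, 0.222, 0, -0.123, 20], [0, 0, 0, 0.222, 0, -0.123, 20]]}}

```text
t: 18.45
ee_pos: [576.3, -82.1, 78.3]
orientation: [-3.074, -0.145, -0.546]
ft_force: [-0.5, 0.6, -1.9]
width: 39.4
grasp_force: 30.0
```

>>> {"fn": "servo_tool", "kwargs": {"rows": [[0, -0.05, 0, 0.02, -0.05, -0.15, 20], [0, -0.12, 0.005, 0.01, -0.2, -0.25, 20], [0, -0.2, 0.01, 0.002, -0.45, -0.33, 20], [-0.002, -0.233, 0.01, 0.002, -0.726, -0.33, 20], [-0.002, -0.233, 0.01, 0.002, -0.726, -0.33, 20]]}}

```text
t: 19.08
ee_pos: [539.1, 63.8, 138.7]
orientation: [-3.137, -0.131, 0.002]
ft_force: [0.5, -0.2, -2.9]
width: 39.8
grasp_force: 30.0
```

Run:
```python
from h import *
st(); plan(([566.1,234.1,110],4.2))
```

```text
t19.1 pos [539.1  63.8 138.7] yaw,tilt,roll 4.77 -0.07 0.08 F [ 0.5 -0.2 -2.9] w 39.8 g 30.0
([566.1, 234.1, 110], 4.2) [-0.001, 0.0009, 0.0066, 0.2055, -0.8373, 0.1444] 3
```

>>> {"fn": "servo_tool", "kwargs": {"rows": [[0, 0, 0.007, 0.06, -0.22, 0.04, 20], [0, 0, 0.007, 0.12, -0.48, 0.08, 20], [0, 0, 0.007, 0.17, -0.7, 0.12, 20], [0, 0, 0.007, 0.205, -0.837, 0.144, 20], [0, 0, 0.007, 0.205, -0.837, 0.144, 20], [0, 0, 0.007, 0.205, -0.837, 0.144, 20]]}}

```text
t: 19.82
ee_pos: [566.6, 229.1, 109.9]
orientation: [3.14, 0.106, -0.003]
ft_force: [0.4, 0.5, -1.6]
width: 39.9
grasp_force: 30.0
```

Run:
```python
from h import *
st(); plan(([566.1,234.1,25.6],4.2)); snap('wrist','w7');packs(*wcloud('w7'),34,50,(480,660,100,380))
```

```text
t19.8 pos [566.6 229.1 109.9] yaw,tilt,roll 3.86 -0.11 -0.01 F [ 0.4  0.5 -1.6] w 39.9 g 30.0
([566.1, 234.1, 25.6], 4.2) [0.0001, 0.0013, -0.004, -0.0, -0.025, 0.4217] 2
top c [578.  161.8] LxW 80.9 41.0 yaw 4.8 z 42.2 n 4655 mid if toe -x [571.  161.2] px [405. 201.]
top c [556.1 303.1] LxW 80.5 40.8 yaw 4.5 z 42.2 n 4425 mid if toe -x [549.1 302.5] px [231. 216.]
```

>>> {"fn": "servo_tool", "kwargs": {"rows": [[0, 0.001, -0.004, 0, -0.025, 0.05, 20], [0, 0.001, -0.004, 0, -0.025, 0.25, 20], [0, 0.001, -0.004, 0, -0.025, 0.38, 20], [0, 0.001, -0.004, 0, -0.025, 0.415, 20], [0, 0.001, -0.004, 0, -0.025, 0.42, 20], [0, 0.001, -0.004, 0, -0.025, 0.42, 20]]}}

```text
t: 20.62
ee_pos: [567.8, 235.7, 27.7]
orientation: [-3.138, -0.115, -0.005]
ft_force: [0.2, 0.3, -1.4]
width: 39.8
grasp_force: 30.0
```

Run:
```python
from h import *
st(); plan(([566.1,234.1,25],4.2))
```

```text
t20.6 pos [567.8 235.7  27.7] yaw,tilt,roll 4.21 0.18 0.05 F [ 0.2  0.3 -1.4] w 39.8 g 30.0
([566.1, 234.1, 25], 4.2) [-0.0006, -0.0021, 0.0001, -0.0091, 0.0074, 0.0137] 1
```

>>> {"fn": "servo_tool", "kwargs": {"rows": [[0, -0.002, 0, -0.006, 0.006, 0.011, 20], [0, -0.002, 0, -0.006, 0.006, 0.011, 20], [0, -0.002, 0, -0.006, 0.006, 0.011, 57], [0, -0.002, 0, -0.006, 0.006, 0.011, 57], [0, -0.002, 0, -0.006, 0.006, 0.011, 57], [0, -0.002, 0, -0.006, 0.006, -0.1, 57], [0, -0.002, 0, -0.006, 0.006, -0.2, 57], [0, -0.002, 0, -0.06, -0.2, -0.3, 57], [0, -0.002, 0, -0.06, -0.33, -0.3, 57], [0, -0.002, 0, -0.06, -0.33, -0.3, 57]]}}

```text
t: 21.88
ee_pos: [550.3, 302.1, 87.8]
orientation: [-3.138, -0.119, -0.0]
ft_force: [0.7, -0.3, 0.2]
width: 56.9
grasp_force: 0.0
```

Run:
```python
from h import *
st(); snap('wrist','w8');packs(*wcloud('w8'),34,50,(480,660,100,380)); st(); plan(([554.6,302.9,26],3.8))
```

```text
t21.9 pos [550.3 302.1  87.8] yaw,tilt,roll 4.35 0.02 0.07 F [ 0.7 -0.3  0.2] w 56.9 g 0.0
top c [568.5 234.8] LxW 79.9 40.6 yaw 4.5 z 42.2 n 5349 mid if toe -x [561.6 234.3] px [415. 200.]
top c [578. 162.] LxW 80.5 41.7 yaw 5.4 z 42.1 n 4268 mid if toe -x [571.  161.4] px [497. 198.]
top c [556.1 303.5] LxW 79.8 40.6 yaw 4.0 z 42.2 n 5866 mid if toe -x [549.2 303. ] px [320. 210.]
top c [491.1 297.6] LxW 89.9 3.2 yaw -85.7 z 42.1 n 1242 mid if toe -x [490.6 304.6] px [321. 293.]
t21.9 pos [550.1 300.9  87.3] yaw,tilt,roll 4.3 -0.05 0.03 F [-0.2  0.2 -0.5] w 57.2 g 0.0
([554.6, 302.9, 26], 3.8) [-0.0003, 0.0006, 0.0059, 0.0237, -0.0081, 0.3066] 1
```

Charged pack A lies at slot2 within 1 mm. Now empty pack 1.

>>> {"fn": "servo_tool", "kwargs": {"rows": [[0, 0, 0.005, 0.024, -0.008, 0.05, 57], [0, 0, 0.005, 0.024, -0.008, 0.2, 57], [0, 0, 0.005, 0.024, -0.008, 0.306, 57], [0, 0, 0.005, 0.024, -0.008, 0.306, 57], [0, 0, 0.005, 0.024, -0.008, 0.306, 57], [0, 0, 0.005, 0.024, -0.008, 0.306, 20], [0, 0, 0.005, 0.024, -0.008, 0.306, 20], [0, 0, 0.005, 0.024, -0.008, 0.306, 20], [0, 0, 0.005, 0.024, -0.008, 0.306, 20], [0, 0, 0.005, 0.024, -0.008, 0.306, 20]]}}

```text
t: 23.18
ee_pos: [554.6, 302.4, 25.5]
orientation: [-3.14, -0.104, 0.003]
ft_force: [-0.6, 0.5, -0.9]
width: 39.7
grasp_force: 30.0
```

Run:
```python
from h import *
st(); o=ctrl.get_obs();off=(o['ee_pos'][0]-549.2)/np.cos(.07)+47,o['ee_pos'][2]-16; print(off)
plan(([554,290,130],5),([530,110,160],5),([560,-70,150],5.4,12),ins(1,-22,30,20,off))
```

```text
t23.2 pos [554.6 302.4  25.5] yaw,tilt,roll 3.79 -0.1 0.02 F [-0.6  0.5 -0.9] w 39.7 g 30.0
(np.float64(52.38275678128327), np.float64(9.508869928396205))
([554, 290, 130], 5) [-0.0002, 0.0012, -0.0141, -0.0078, 0.0614, -0.5225] 2
([530, 110, 160], 5) [0.0, 0.0, 0.0, -0.198, 0.8861, -0.15] 3
([560, -70, 150], 5.4, 12) [0.0005, 0.1396, -0.0046, 0.071, 0.9096, 0.05] 3
([566.17, -83.34, 68.85], 5.4, 20) [0.0, 0.0931, 0.0, -0.0605, 0.0693, 0.402] 2
```

>>> {"fn": "servo_tool", "kwargs": {"rows": [[0, 0, 0, 0, 0, -0.1, 20], [0, 0, -0.007, -0.002, 0.01, -0.3, 20], [0, 0.001, -0.014, -0.008, 0.06, -0.52, 20], [0, 0.001, -0.014, -0.008, 0.06, -0.52, 20]]}}

```text
t: 23.68
ee_pos: [556.6, 291.0, 134.7]
orientation: [-3.135, -0.136, -0.011]
ft_force: [0.1, 0.1, -1.1]
width: 39.9
grasp_force: 30.0
```

>>> {"fn": "servo_tool", "kwargs": {"rows": [[0, 0, 0, -0.05, 0.22, -0.04, 20], [0, 0, 0, -0.1, 0.45, -0.08, 20], [0, 0, 0, -0.16, 0.7, -0.12, 20], [0, 0, 0, -0.198, 0.886, -0.15, 20]]}}

```text
t: 24.18
ee_pos: [528.9, 108.5, 159.5]
orientation: [-3.139, -0.136, 0.002]
ft_force: [0.1, 0.3, -1.5]
width: 40.0
grasp_force: 30.0
```

>>> {"fn": "servo_tool", "kwargs": {"rows": [[0, 0.03, 0, 0.02, 0.22, 0.01, 20], [0, 0.07, -0.002, 0.04, 0.46, 0.02, 20], [0, 0.11, -0.004, 0.06, 0.7, 0.04, 20], [0, 0.14, -0.005, 0.071, 0.91, 0.05, 20], [0, 0.14, -0.005, 0.071, 0.91, 0.05, 20], [0, 0.14, -0.005, 0.071, 0.91, 0.05, 20]]}}

```text
t: 24.92
ee_pos: [559.6, -69.4, 149.2]
orientation: [-3.111, -0.146, -0.326]
ft_force: [0.1, 0.3, -1.5]
width: 39.6
grasp_force: 30.0
```

Run:
```python
from h import *
off=(52.4,9.5); where(1,off); plan(ins(1,-21,30,20,off))
```

```text
t24.9 pos [559.6 -69.4 149.2] yaw,tilt,roll 5.38 11.96 0.01 F [ 0.1  0.3 -1.5] w 39.6 g 30.0
toe x -30.6 y 14.5 z 117.1
([567.18, -83.25, 68.85], 5.4, 20) [0.0, 0.0935, -0.0002, -0.0526, 0.0724, 0.3997] 2
```

>>> {"fn": "servo_tool", "kwargs": {"rows": [[0, 0.05, 0, -0.02, 0.05, 0.15, 20], [0, 0.093, 0, -0.053, 0.072, 0.35, 20], [0, 0.093, 0, -0.053, 0.072, 0.4, 20], [0, 0.093, 0, -0.053, 0.072, 0.4, 20], [0, 0.093, 0, -0.053, 0.072, 0.4, 20]]}}

```text
t: 25.55
ee_pos: [569.3, -83.0, 70.5]
orientation: [-3.074, -0.148, -0.546]
ft_force: [1.1, 0.3, -1.3]
width: 39.7
grasp_force: 30.0
```

```bash
cat >> h.py <<'E'
def held(f,b):
    p,im=wcloud(f);a=np.radians(5.4);d=p[...,:2]-B[b];x=d@[np.cos(a),np.sin(a)];y=d@[-np.sin(a),np.cos(a)];z=p[...,2]
    for zz in range(76,108,4):
        m=(abs(z-zz)<2)&(abs(y)<30)&(x>48)&(x<120)
        if m.sum()>20: print(zz,m.sum(),'heel x %.1f'%np.percentile(x[m],97),'y',np.percentile(y[m],[2,98]).round(1))
E
python3 - <<'E'
from h import *
off=(52.4,9.5); where(1,off); snap('wrist','w9'); held('w9',1); packs(*wcloud('w9'),34,50,(460,640,-290,-120)); plan(ins(1,-21,1.5,20,off),ins(1,-45.5,1.2,20,off))
E
```

```text
t25.6 pos [569.3 -83.   70.5] yaw,tilt,roll 5.51 20.14 -0.05 F [ 1.1  0.3 -1.3] w 39.7 g 30.0
toe x -18.8 y 0.0 z 31.5
80 92 heel x 69.9 y [-18.3  17.9]
84 102 heel x 68.7 y [-18.8  17.8]
88 149 heel x 67.6 y [-17.9  18.7]
92 129 heel x 65.8 y [-18.   18.2]
96 901 heel x 63.7 y [-19.3  19. ]
100 1661 heel x 62.6 y [-18.6  18.2]
top c [ 573.5 -227.2] LxW 59.7 41.0 yaw 5.7 z 38.2 n 3052 mid if toe -x [ 566.5 -227.9] px [504. 252.]
top c [ 575.9 -154.3] LxW 40.0 38.5 yaw -85.3 z 38.1 n 2810 mid if toe -x [ 575.4 -147.4] px [421. 245.]
([567.18, -83.25, 40.35], 5.4, 20) [0.0003, -0.0019, 0.0011, -0.0617, -0.0008, 0.1384] 1
([542.79, -85.55, 40.05], 5.4, 20) [0.0, 0.0, 0.0, -0.1156, -0.0, -0.0405] 1
```

>>> {"fn": "servo_tool", "kwargs": {"rows": [[0, -0.001, 0, -0.03, 0, 0.07, 20], [0, -0.002, 0.001, -0.055, 0, 0.136, 20], [0, -0.002, 0.001, -0.055, 0, 0.136, 20], [0, -0.002, 0.001, -0.055, 0, 0.136, 20], [0, -0.002, 0.001, -0.055, 0, 0.136, 20]]}}

```text
t: 26.22
ee_pos: [567.2, -83.7, 40.6]
orientation: [-3.075, -0.144, -0.54]
ft_force: [-0.1, 0.7, -1.7]
width: 40.0
grasp_force: 30.0
```

>>> {"fn": "servo_tool", "kwargs": {"rows": [[0, 0, 0, -0.03, 0, -0.01, 20], [0, 0, 0, -0.06, 0, -0.02, 20], [0, 0, 0, -0.09, 0, -0.03, 20], [0, 0, 0, -0.11, 0, -0.038, 20], [0, 0, 0, -0.11, 0, -0.038, 20], [0, 0, 0, -0.11, 0, -0.038, 20]]}}

```text
t: 26.98
ee_pos: [543.7, -85.9, 39.4]
orientation: [-3.075, -0.143, -0.539]
ft_force: [-0.1, 0.2, -1.3]
width: 40.0
grasp_force: 30.0
```

Run:
```python
from h import *
off=(52.4,9.5); where(1,off);
```

```text
t27.0 pos [543.7 -85.9  39.4] yaw,tilt,roll 5.33 19.87 -0.0 F [-0.1  0.2 -1.3] w 40.0 g 30.0
toe x -44.7 y -0.4 z 0.7
```

>>> {"fn": "servo_tool", "kwargs": {"rows": [[0, 0, 0, -0.008, 0, -0.003, 20], [0, 0, 0, -0.015, 0, -0.005, 20], [0, 0, 0, -0.015, 0, -0.005, 20], [0, 0, 0, -0.015, 0, -0.005, 20]]}}

```text
t: 27.48
ee_pos: [541.1, -86.2, 39.6]
orientation: [-3.076, -0.143, -0.54]
ft_force: [4.6, 2.0, -1.0]
width: 39.3
grasp_force: 30.0
```

Run:
```python
from h import *
off=(52.4,9.5); where(1,off); 
for t,z in ((14,.8),(10,.6),(4,.3),(0,0)): print(t,row(*ins(1,-46,z,t,off))[0])
```

```text
t27.5 pos [541.1 -86.2  39.6] yaw,tilt,roll 5.34 19.92 -0.02 F [ 4.6  2.  -1. ] w 39.3 g 30.0
toe x -47.3 y -0.5 z 0.8
14 [0.0005, -0.0689, -0.0007, 0.0094, -0.0025, 0.0294]
10 [0.0005, -0.1154, -0.0007, 0.0099, -0.0025, 0.0489]
4 [0.0004, -0.1852, -0.0007, 0.0081, -0.0025, 0.0782]
0 [0.0004, -0.2318, -0.0008, 0.0051, -0.0025, 0.098]
```

>>> {"fn": "servo_tool", "kwargs": {"rows": [[0, 0, 0, 0.01, -0.002, 0.003, 20], [0, -0.069, 0, 0.012, -0.002, 0.029, 20], [0, -0.115, 0, 0.013, -0.002, 0.049, 20], [0, -0.185, 0, 0.011, -0.002, 0.078, 20], [0, -0.232, 0, 0.008, -0.002, 0.098, 20], [0, -0.232, 0, 0.008, -0.002, 0.098, 20], [0, -0.232, 0, 0.008, -0.002, 0.098, 20]]}}

```text
t: 28.35
ee_pos: [548.2, -85.0, 21.2]
orientation: [3.138, 0.146, -0.002]
ft_force: [1.6, -0.4, -0.0]
width: 40.2
grasp_force: 30.0
```

Run:
```python
from h import *
where(1,(52.4,9.5))
```

```text
t28.4 pos [548.2 -85.   21.2] yaw,tilt,roll 5.34 -0.09 -0.0 F [ 1.6 -0.4 -0. ] w 40.2 g 30.0
toe x -46.5 y 0.0 z -0.2
```

>>> {"fn": "servo_tool", "kwargs": {"rows": [[0, 0, 0, 0, 0, 0.002, 57], [0, 0, 0, 0, 0, 0, 57], [0, 0, 0, 0, 0, 0, 57], [0, 0, 0, 0, 0, -0.15, 57], [0, 0, 0, 0, 0, -0.35, 57], [0, 0, 0, 0, 0.2, -0.4, 57], [0, 0, 0, 0, 0.45, -0.4, 57], [0, 0, 0, 0.005, 0.718, -0.4, 57], [0, 0, 0, 0.005, 0.718, -0.4, 57], [0, 0, 0, 0.005, 0.718, -0.4, 57]]}}

```text
t: 29.6
ee_pos: [562.2, -227.4, 101.0]
orientation: [-3.137, -0.145, 0.004]
ft_force: [0.2, -0.1, -0.7]
width: 56.9
grasp_force: 0.0
```

Run:
```python
from h import *
st(); snap('wrist','w10');packs(*wcloud('w10'),34,50,(460,640,-290,-40)); st(); plan(([562.5,-228.6,21.4],5.4))
```

```text
t29.6 pos [ 562.2 -227.4  101. ] yaw,tilt,roll 5.29 -0.14 0.05 F [ 0.2 -0.1 -0.7] w 56.9 g 0.0
top c [ 563.7 -228.6] LxW 80.7 40.6 yaw 5.5 z 38.2 n 5105 mid if toe -x [ 556.7 -229.2] px [323. 209.]
top c [551.3 -85.5] LxW 80.2 41.5 yaw 5.4 z 38.1 n 3507 mid if toe -x [544.4 -86.2] px [156. 209.]
top c [ 555.6 -156.6] LxW 80.1 40.9 yaw 5.3 z 38.2 n 4280 mid if toe -x [ 548.6 -157.3] px [232. 209.]
t29.6 pos [ 562.2 -226.8  101. ] yaw,tilt,roll 5.35 -0.15 0.05 F [ 0.4 -0.  -0.6] w 57.2 g 0.0
([562.5, -228.6, 21.4], 5.4) [-0.0006, 0.0017, -0.0006, 0.0014, 0.0095, 0.3981] 2
```

>>> {"fn": "servo_tool", "kwargs": {"rows": [[0, 0.001, 0, 0.001, 0.008, 0.15, 57], [0, 0.001, 0, 0.001, 0.008, 0.3, 57], [0, 0.001, 0, 0.001, 0.008, 0.397, 57], [0, 0.001, 0, 0.001, 0.008, 0.397, 57], [0, 0.001, 0, 0.001, 0.008, 0.397, 57], [0, 0.001, 0, 0.001, 0.008, 0.397, 20], [0, 0.001, 0, 0.001, 0.008, 0.397, 20], [0, 0.001, 0, 0.001, 0.008, 0.397, 20], [0, 0.001, 0, 0.001, 0.008, 0.397, 20], [0, 0.001, 0, 0.001, 0.008, 0.397, 20]]}}

```text
t: 30.9
ee_pos: [563.6, -229.6, 22.8]
orientation: [3.138, 0.146, 0.002]
ft_force: [-1.6, -0.0, 6.4]
width: 39.9
grasp_force: 30.0
```

Run:
```python
from h import *
o=ctrl.get_obs(); off=((o['ee_pos'][0]-556.7)/np.cos(np.radians(5.4))+47, o['ee_pos'][2]-12); print(off); where(3,off)
for t,xx,z in((7,-46,.5),(14,-45.6,.8),(20,-45,1.2),(20,-25,3),(20,-12,40)): print(t,row(*ins(3,xx,z,t,off))[0])
```

```text
(np.float64(53.89196485436956), np.float64(10.800749794793187))
t30.9 pos [ 563.6 -229.6   22.8] yaw,tilt,roll 5.32 0.06 -0.02 F [-1.6 -0.   6.4] w 39.9 g 30.0
toe x -46.1 y -1.3 z -0.1
7 [0.0003, 0.0808, -0.0009, -0.0079, -0.0066, -0.035]
14 [0.0003, 0.1622, -0.0009, -0.0184, -0.0066, -0.0676]
20 [0.0004, 0.232, -0.0008, -0.029, -0.0066, -0.0949]
20 [0.0004, 0.232, -0.0008, 0.071, -0.0068, -0.1038]
20 [0.0004, 0.232, -0.0008, 0.1362, -0.0068, -0.2888]
```

>>> {"fn": "servo_tool", "kwargs": {"rows": [[0, 0.04, 0, -0.003, 0, -0.02, 20], [0, 0.081, 0, -0.008, 0, -0.037, 20], [0, 0.162, 0, -0.018, 0, -0.069, 20], [0, 0.232, 0, -0.028, 0, -0.096, 20], [0, 0.232, 0, -0.028, 0, -0.096, 20], [0, 0.232, 0, -0.028, 0, -0.096, 20]]}}

```text
t: 31.65
ee_pos: [557.2, -230.0, 41.2]
orientation: [-3.075, -0.143, -0.54]
ft_force: [0.0, -0.7, -2.2]
width: 39.9
grasp_force: 30.0
```

Run:
```python
from h import *
off=(53.9,10.5);where(3,off); plan(ins(3,-24,3,20,off),ins(3,-12,40,20,off),([550,-60,140],5),([549,120,140],4.2))
```

```text
t31.6 pos [ 557.2 -230.    41.2] yaw,tilt,roll 5.31 19.92 0.02 F [ 0.  -0.7 -2.2] w 39.9 g 30.0
toe x -45.7 y -1.2 z 0.9
([578.66, -226.83, 43.3], 5.4, 20) [0.0002, 0.001, -0.001, 0.1055, -0.006, 0.0269] 1
([590.6, -225.7, 80.3], 5.4, 20) [0.0, 0.0, 0.0, 0.1196, -0.0, -0.1533] 1
([550, -60, 140], 5) [-0.0008, -0.2327, 0.0046, -0.0146, -0.8439, -0.323] 3
([549, 120, 140], 4.2) [0.0, 0.0, 0.0093, 0.0735, -0.897, 0.0] 3
```

>>> {"fn": "servo_tool", "kwargs": {"rows": [[0, 0, 0, 0.05, -0.002, 0.014, 20], [0, 0, 0, 0.105, -0.005, 0.027, 20], [0, 0, 0, 0.16, -0.005, -0.05, 20], [0, 0, 0, 0.225, -0.005, -0.126, 20], [0, 0, 0, 0.225, -0.005, -0.126, 20]]}}

```text
t: 32.28
ee_pos: [593.0, -226.1, 81.6]
orientation: [-3.076, -0.145, -0.545]
ft_force: [-0.2, -0.2, -1.9]
width: 39.6
grasp_force: 30.0
```

>>> {"fn": "servo_tool", "kwargs": {"rows": [[0, -0.05, 0, 0.02, -0.05, -0.15, 20], [0, -0.12, 0.002, 0, -0.25, -0.28, 20], [0, -0.2, 0.005, -0.01, -0.5, -0.32, 20], [0, -0.233, 0.005, -0.015, -0.7, -0.323, 20], [0, -0.233, 0.005, -0.015, -0.844, -0.323, 20]]}}

```text
t: 32.9
ee_pos: [550.8, -58.0, 139.2]
orientation: [-3.137, -0.138, 0.004]
ft_force: [0.7, -0.5, -2.4]
width: 39.4
grasp_force: 30.0
```

>>> {"fn": "servo_tool", "kwargs": {"rows": [[0, 0, 0.003, 0.02, -0.22, 0, 20], [0, 0, 0.006, 0.04, -0.46, 0, 20], [0, 0, 0.009, 0.06, -0.7, 0, 20], [0, 0, 0.009, 0.074, -0.897, 0, 20], [0, 0, 0.009, 0.074, -0.897, 0, 20], [0, 0, 0.009, 0.074, -0.897, 0, 20]]}}

```text
t: 33.65
ee_pos: [549.5, 119.7, 139.4]
orientation: [-3.139, -0.115, 0.004]
ft_force: [-0.3, 0.4, -1.8]
width: 39.8
grasp_force: 30.0
```

Run:
```python
from h import *
st(); plan(([563,306,100],4.2))
```

```text
t33.6 pos [549.5 119.7 139.4] yaw,tilt,roll 4.19 -0.16 0.06 F [-0.3  0.4 -1.8] w 39.8 g 30.0
([563, 306, 100], 4.2) [-0.0007, 0.0019, -0.0002, 0.136, -0.924, 0.1974] 4
```

>>> {"fn": "servo_tool", "kwargs": {"rows": [[0, 0, 0, 0.03, -0.22, 0.04, 20], [0, 0.001, 0, 0.07, -0.46, 0.09, 20], [0, 0.002, 0, 0.1, -0.7, 0.15, 20], [0, 0.002, 0, 0.136, -0.924, 0.197, 20], [0, 0.002, 0, 0.136, -0.924, 0.197, 20], [0, 0.002, 0, 0.136, -0.924, 0.197, 20], [0, 0.002, 0, 0.136, -0.924, 0.197, 20]]}}

```text
t: 34.52
ee_pos: [563.9, 304.5, 101.1]
orientation: [-3.139, -0.111, -0.002]
ft_force: [-0.7, -0.3, -2.5]
width: 39.9
grasp_force: 30.0
```

Run:
```python
from h import *
st(); plan(([563,306,27],4.2)); snap('wrist','w11');packs(*wcloud('w11'),34,50,(480,660,100,380))
```

```text
t34.5 pos [563.9 304.5 101.1] yaw,tilt,roll 4.04 0.07 0.06 F [-0.7 -0.3 -2.5] w 39.9 g 30.0
([563, 306, 27], 4.2) [-0.0007, -0.0008, -0.0019, -0.0042, -0.0072, 0.3704] 2
top c [587.  161.5] LxW 80.2 41.2 yaw 4.9 z 42.1 n 3881 mid if toe -x [580.  160.9] px [492. 198.]
top c [572.  234.9] LxW 79.6 40.7 yaw 4.6 z 42.2 n 4850 mid if toe -x [565.  234.4] px [410. 209.]
top c [507.1 123.5] LxW 44.0 2.7 yaw -85.2 z 41.7 n 318 mid if toe -x [506.5 130.5] px [504. 284.]
```

>>> {"fn": "servo_tool", "kwargs": {"rows": [[0, 0, 0, 0.013, -0.007, 0.05, 20], [0, 0, 0, 0.013, -0.007, 0.22, 20], [0, 0, 0, 0.013, -0.007, 0.33, 20], [0, 0, 0, 0.013, -0.007, 0.368, 20], [0, 0, 0, 0.013, -0.007, 0.368, 20], [0, 0, 0, 0.013, -0.007, 0.368, 20]]}}

```text
t: 35.33
ee_pos: [566.5, 308.1, 27.6]
orientation: [-3.138, -0.113, -0.003]
ft_force: [0.3, 0.2, -2.9]
width: 39.8
grasp_force: 30.0
```

Run:
```python
from h import *
st(); plan(([566.4,306.2,27],4.2))
```

```text
t35.3 pos [566.5 308.1  27.6] yaw,tilt,roll 4.14 0.11 0.1 F [ 0.3  0.2 -2.9] w 39.8 g 30.0
([566.4, 306.2, 27], 4.2) [-0.0011, -0.0013, -0.0007, -0.0012, 0.0096, 0.0031] 1
```

>>> {"fn": "servo_tool", "kwargs": {"rows": [[0, 0, 0, -0.001, 0.008, 0.004, 20], [0, 0, 0, -0.001, 0.008, 0.004, 20], [0, 0, 0, -0.001, 0.008, 0.004, 57], [0, 0, 0, -0.001, 0.008, 0.004, 57], [0, 0, 0, -0.001, 0.008, 0.004, 57], [0, 0, 0, -0.001, 0.008, -0.15, 57], [0, 0, 0, -0.001, 0.008, -0.32, 57], [0, 0, 0, 0.02, 0.3, -0.34, 57], [0, 0, 0, 0.03, 0.55, -0.34, 57], [0, 0, 0, 0.043, 0.73, -0.34, 57]]}}

```text
t: 36.58
ee_pos: [585.3, 161.1, 95.5]
orientation: [-3.138, -0.113, -0.003]
ft_force: [-0.5, -0.3, -0.6]
width: 56.8
grasp_force: 0.0
```

>>> {"fn": "servo_tool", "kwargs": {"rows": [[0, 0, 0, 0, 0, 0, 57], [0, 0, 0, 0, 0, 0, 57]]}}

```text
t: 36.83
ee_pos: [585.4, 163.3, 95.3]
orientation: [-3.138, -0.113, -0.003]
ft_force: [0.9, 1.0, -1.0]
width: 57.0
grasp_force: 0.0
```

Run:
```python
from h import *
st(); snap('wrist','w12');packs(*wcloud('w12'),34,50,(480,660,100,380)); p,im=wcloud('w12')
m=(p[...,2]>68)&(p[...,2]<75)&(abs(p[...,1]-160)<30)&(p[...,0]>560);print('shell x',np.percentile(p[m][:,0],[1,3,10])); plan(([585.5,161.3,25.8],4.6))
```

```text
t36.8 pos [585.4 163.3  95.3] yaw,tilt,roll 4.12 0.1 0.1 F [ 0.9  1.  -1. ] w 57.0 g 0.0
top c [587.7 161.3] LxW 77.8 40.3 yaw 4.6 z 42.2 n 5308 mid if toe -x [580.7 160.8] px [324. 213.]
top c [574.  234.3] LxW 79.9 40.7 yaw 5.0 z 42.2 n 4367 mid if toe -x [567.  233.7] px [228. 218.]
top c [566.8 305.8] LxW 79.8 41.5 yaw 4.1 z 42.1 n 3699 mid if toe -x [559.8 305.3] px [152. 223.]
shell x [632.63630688 635.00635752 642.16075103]
([585.5, 161.3, 25.8], 4.6) [-0.0011, -0.0011, -0.005, -0.0005, 0.0131, 0.3471] 2
```

View pics/w12.png

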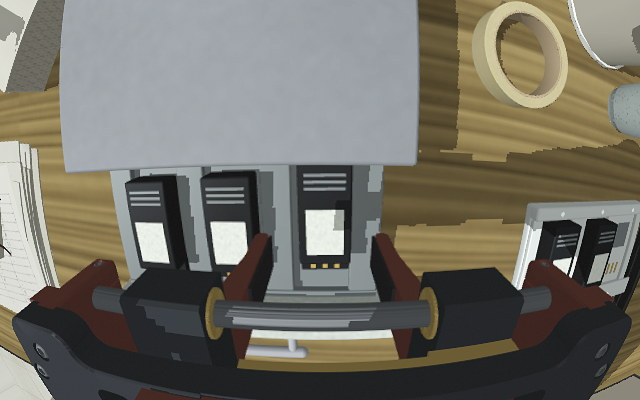

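The picture shows charged packs in slots 1 and 2 at (150,220) and (228,220). The last empty pack is at (324,215) with its heel just short of the shell edge (y≈168). Grasping it now.

>>> {"fn": "servo_tool", "kwargs": {"rows": [[0, 0, -0.004, 0, 0.011, 0.15, 57], [0, 0, -0.004, 0, 0.011, 0.3, 57], [0, 0, -0.004, 0, 0.011, 0.345, 57], [0, 0, -0.004, 0, 0.011, 0.345, 57], [0, 0, -0.004, 0, 0.011, 0.345, 57], [0, 0, -0.004, 0, 0.011, 0.345, 20], [0, 0, -0.004, 0, 0.011, 0.345, 20], [0, 0, -0.004, 0, 0.011, 0.345, 20], [0, 0, -0.004, 0, 0.011, 0.345, 20], [0, 0, -0.004, 0, 0.011, 0.345, 20]]}}

```text
t: 38.12
ee_pos: [585.8, 160.9, 26.6]
orientation: [-3.138, -0.123, -0.003]
ft_force: [-0.9, 0.3, 6.0]
width: 39.9
grasp_force: 30.0
```

Run:
```python
from h import *
st(); o=ctrl.get_obs();off=((o['ee_pos'][0]-581.3)/np.cos(.07)+47,o['ee_pos'][2]-16); print(off)
plan(([580,160,130],5),([560,0,150],5),([580,-150,150],5.4,12),ins(3,-20,30,20,off))
```

```text
t38.1 pos [585.8 160.9  26.6] yaw,tilt,roll 4.48 0.12 0.09 F [-0.9  0.3  6. ] w 39.9 g 30.0
(np.float64(51.500043465966264), np.float64(10.637544956260477))
([580, 160, 130], 5) [-0.001, -0.0014, -0.006, -0.0281, 0.0013, -0.5169] 2
([560, 0, 150], 5) [0.0, 0.0, 0.0, -0.1693, 0.7882, -0.1] 3
([580, -150, 150], 5.4, 12) [0.0005, 0.1396, -0.0046, 0.0343, 0.7559, 0.0] 3
([580.35, -226.67, 69.61], 5.4, 20) [0.0, 0.0931, 0.0, -0.1172, 0.3818, 0.386] 2
```

>>> {"fn": "servo_tool", "kwargs": {"rows": [[0, 0, 0, -0.005, 0, -0.06, 20], [0, 0, -0.003, -0.02, 0, -0.28, 20], [0, 0, -0.006, -0.028, 0.001, -0.517, 20], [0, 0, -0.006, -0.028, 0.001, -0.517, 20]]}}

```text
t: 38.62
ee_pos: [582.1, 160.6, 133.6]
orientation: [-3.136, -0.137, -0.013]
ft_force: [1.1, -0.2, -2.2]
width: 39.4
grasp_force: 30.0
```

>>> {"fn": "servo_tool", "kwargs": {"rows": [[0, 0, 0, -0.05, 0.2, -0.03, 20], [0, 0, 0, -0.1, 0.4, -0.06, 20], [0, 0, 0, -0.14, 0.6, -0.08, 20], [0, 0, 0, -0.169, 0.788, -0.1, 20]]}}

```text
t: 39.12
ee_pos: [558.4, -1.2, 148.1]
orientation: [-3.137, -0.137, 0.002]
ft_force: [0.8, -0.0, -1.5]
width: 39.5
grasp_force: 30.0
```

>>> {"fn": "servo_tool", "kwargs": {"rows": [[0, 0.03, 0, 0.01, 0.2, 0, 20], [0, 0.07, 0, 0.02, 0.4, 0, 20], [0, 0.11, -0.004, 0.03, 0.6, 0, 20], [0, 0.14, -0.005, 0.034, 0.756, 0, 20], [0, 0.14, -0.005, 0.034, 0.756, 0, 20], [0, 0.14, -0.005, 0.034, 0.756, 0, 20]]}}

```text
t: 39.88
ee_pos: [579.0, -149.5, 148.2]
orientation: [-3.11, -0.147, -0.326]
ft_force: [0.3, 0.0, -1.2]
width: 39.4
grasp_force: 30.0
```

Run:
```python
from h import *
off=(51.5,10.4); where(3,off); plan(ins(3,-20,30,20,off))
```

```text
t39.9 pos [ 579.  -149.5  148.2] yaw,tilt,roll 5.39 11.99 0.09 F [ 0.3  0.  -1.2] w 39.4 g 30.0
toe x -17.5 y 76.9 z 115.3
([580.43, -226.66, 69.39], 5.4, 20) [-0.001, 0.0932, -0.0002, -0.1102, 0.3853, 0.3787] 2
```

>>> {"fn": "servo_tool", "kwargs": {"rows": [[0, 0.05, 0, -0.03, 0.2, 0.08, 20], [-0.001, 0.093, 0, -0.08, 0.385, 0.23, 20], [-0.001, 0.093, 0, -0.11, 0.385, 0.36, 20], [-0.001, 0.093, 0, -0.11, 0.385, 0.379, 20], [-0.001, 0.093, 0, -0.11, 0.385, 0.379, 20], [-0.001, 0.093, 0, -0.11, 0.385, 0.379, 20]]}}

```text
t: 40.62
ee_pos: [582.6, -226.6, 71.6]
orientation: [-3.075, -0.148, -0.548]
ft_force: [0.6, -0.6, -1.7]
width: 39.8
grasp_force: 30.0
```

Run:
```python
from h import *
off=(51.5,10.4); where(3,off); snap('wrist','w13'); held('w13',3); plan(ins(3,-20,1.5,20,off),ins(3,-45.5,1.2,20,off))
```

```text
t40.6 pos [ 582.6 -226.6   71.6] yaw,tilt,roll 5.53 20.2 -0.12 F [ 0.6 -0.6 -1.7] w 39.8 g 30.0
toe x -17.7 y -0.2 z 32.1
80 69 heel x 69.7 y [-18.9  18.2]
84 75 heel x 68.6 y [-18.3  17.7]
88 131 heel x 67.6 y [-18.5  18.7]
92 155 heel x 66.5 y [-17.9  18.8]
96 1026 heel x 64.2 y [-19.6  18.8]
100 1539 heel x 63.2 y [-18.7  18.2]
([580.43, -226.66, 40.89], 5.4, 20) [0.0009, -0.0024, 0.0013, -0.0629, -0.0016, 0.1406] 1
([555.04, -229.06, 40.59], 5.4, 20) [0.0, 0.0, 0.0, -0.1203, -0.0, -0.0422] 1
```

>>> {"fn": "servo_tool", "kwargs": {"rows": [[0, -0.001, 0, -0.03, 0, 0.07, 20], [0, -0.002, 0.001, -0.058, -0.001, 0.138, 20], [0, -0.002, 0.001, -0.058, -0.001, 0.138, 20], [0, -0.002, 0.001, -0.058, -0.001, 0.138, 20], [0, -0.002, 0.001, -0.058, -0.001, 0.138, 20]]}}

```text
t: 41.3
ee_pos: [580.1, -227.1, 40.5]
orientation: [-3.075, -0.143, -0.541]
ft_force: [0.0, -0.2, -2.0]
width: 39.7
grasp_force: 30.0
```

>>> {"fn": "servo_tool", "kwargs": {"rows": [[0, 0, 0, -0.03, 0, -0.01, 20], [0, 0, 0, -0.06, 0, -0.02, 20], [0, 0, 0, -0.09, 0, -0.03, 20], [0, 0, 0, -0.115, 0, -0.04, 20], [0, 0, 0, -0.115, 0, -0.04, 20], [0, 0, 0, -0.115, 0, -0.04, 20]]}}

```text
t: 42.05
ee_pos: [556.0, -229.5, 40.2]
orientation: [-3.076, -0.143, -0.541]
ft_force: [0.2, 0.5, -1.8]
width: 39.8
grasp_force: 30.0
```

Run:
```python
from h import *
off=(51.5,10.4); where(3,off)
```

```text
t42.0 pos [ 556.  -229.5   40.2] yaw,tilt,roll 5.33 19.95 -0.03 F [ 0.2  0.5 -1.8] w 39.8 g 30.0
toe x -44.6 y -0.5 z 0.9
```

>>> {"fn": "servo_tool", "kwargs": {"rows": [[0, 0, 0, -0.008, 0, -0.003, 20], [0, 0, 0, -0.015, 0, -0.005, 20], [0, 0, 0, -0.015, 0, -0.005, 20], [0, 0, 0, -0.015, 0, -0.005, 20]]}}

```text
t: 42.55
ee_pos: [553.8, -229.7, 40.5]
orientation: [-3.075, -0.143, -0.543]
ft_force: [5.6, 2.7, -3.2]
width: 39.5
grasp_force: 30.0
```

Run:
```python
from h import *
off=(51.5,10.4); where(3,off); 
for t,z in ((14,.8),(10,.6),(4,.3),(0,0)): print(t,row(*ins(3,-46,z,t,off))[0])
```

```text
t42.5 pos [ 553.8 -229.7   40.5] yaw,tilt,roll 5.33 20.02 -0.05 F [ 5.6  2.7 -3.2] w 39.5 g 30.0
toe x -46.8 y -0.5 z 1.1
14 [0.0008, -0.0701, -0.0008, 0.0072, -0.0028, 0.0298]
10 [0.0008, -0.1166, -0.0008, 0.0079, -0.0028, 0.0491]
4 [0.0008, -0.1864, -0.0009, 0.0066, -0.0028, 0.078]
0 [0.0007, -0.233, -0.0009, 0.004, -0.0029, 0.0976]
```

Light contact with the toe wall, as with the earlier packs. Backing off about 1.5 mm, then swinging the heel down.

>>> {"fn": "servo_tool", "kwargs": {"rows": [[0, 0, 0, 0.011, -0.002, 0.003, 20], [0, -0.07, 0, 0.014, -0.002, 0.03, 20], [0, -0.117, 0, 0.015, -0.002, 0.049, 20], [0, -0.186, 0, 0.013, -0.002, 0.078, 20], [0, -0.233, 0, 0.011, -0.002, 0.098, 20], [0, -0.233, 0, 0.011, -0.002, 0.098, 20], [0, -0.233, 0, 0.011, -0.002, 0.098, 20]]}}

```text
t: 43.42
ee_pos: [561.6, -228.4, 22.4]
orientation: [3.138, 0.146, -0.002]
ft_force: [0.3, 1.2, -0.3]
width: 39.8
grasp_force: 30.0
```

Run:
```python
from h import *
where(3,(51.5,10.4))
```

```text
t43.4 pos [ 561.6 -228.4   22.4] yaw,tilt,roll 5.33 -0.06 -0.03 F [ 0.3  1.2 -0.3] w 39.8 g 30.0
toe x -45.6 y 0.0 z 0.0
```

>>> {"fn": "servo_tool", "kwargs": {"rows": [[0, 0, 0, 0, 0, 0.001, 57], [0, 0, 0, 0, 0, 0, 57], [0, 0, 0, 0, 0, 0, 57], [0, 0, 0, 0, 0, -0.15, 57], [0, 0, 0, 0, 0, -0.4, 57], [0, 0, 0, 0, -0.1, -0.55, 57], [0, 0, 0, -0.1, -0.25, -0.6, 57], [0, 0, 0, -0.1, -0.4, -0.6, 57], [0, 0, 0, -0.1, -0.4, -0.6, 57]]}}

```text
t: 44.55
ee_pos: [533.8, -149.3, 142.7]
orientation: [3.138, 0.149, -0.002]
ft_force: [-0.2, -0.6, -0.3]
width: 56.9
grasp_force: 0.0
```

Run:
```python
from h import *
st(); snap('wrist','w14');packs(*wcloud('w14'),34,50,(460,640,-290,-40)); packs(*wcloud('w14'),34,50,(480,660,100,380)); st()
plan(([470,50,180],50),([440,225,130],94.2),([440,225,45],94.2))
```

```text
t44.5 pos [ 533.8 -149.3  142.7] yaw,tilt,roll 5.44 -0.08 -0.02 F [-0.2 -0.6 -0.3] w 56.9 g 0.0
top c [551.3 -85.3] LxW 80.2 40.7 yaw 5.9 z 38.2 n 3763 mid if toe -x [544.3 -86. ] px [252. 173.]
top c [ 564.9 -228.3] LxW 80.2 40.9 yaw 4.7 z 38.2 n 3623 mid if toe -x [ 557.9 -228.9] px [410. 174.]
top c [ 555.1 -157.3] LxW 79.8 39.7 yaw 4.9 z 38.2 n 3928 mid if toe -x [ 548.2 -157.9] px [332. 176.]
top c [574.2 233.6] LxW 79.9 42.9 yaw 4.4 z 41.7 n 1210 mid if toe -x [567.2 233. ] px [ 23. 143.]
top c [567.1 287.2] LxW 80.2 18.3 yaw -5.7 z 40.1 n 377 mid if toe -x [560.1 287.8] px [  3. 152.]
top c [503.3 206.8] LxW 213.8 3.2 yaw -86.6 z 42.4 n 367 mid if toe -x [502.9 213.8] px [ 50. 200.]
t44.6 pos [ 534.3 -150.3  142.6] yaw,tilt,roll 5.41 -0.07 -0.04 F [-0.2  0.2 -0.4] w 57.1 g 0.0
([470, 50, 180], 50) [0.0002, 0.0009, -0.5188, -0.2259, -1.0272, -0.1875] 5
([440, 225, 130], 94.2) [0.0, 0.0, -0.5143, 0.5739, -0.6773, 0.25] 5
([440, 225, 45], 94.2) [0.0, 0.0, 0.0, 0.0, 0.0, 0.425] 2
```

View pics/w14.png

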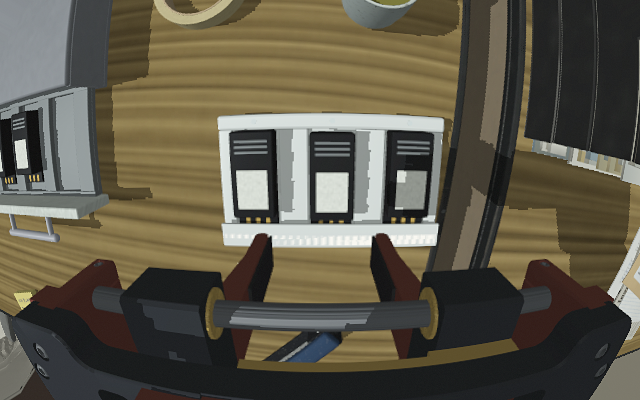

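All three empty packs lie flat in their bays at (253,175), (332,175) and (410,175), and the charged packs are in the drawer. Next I'll regrip the handle and push the drawer shut.

>>> {"fn": "servo_tool", "kwargs": {"rows": [[0, 0, -0.1, -0.02, -0.15, -0.1, 34], [0, 0, -0.2, -0.05, -0.35, -0.187, 34], [0, 0, -0.3, -0.1, -0.55, -0.187, 34], [0, 0, -0.42, -0.17, -0.8, -0.187, 34], [0, 0, -0.519, -0.226, -1, -0.187, 34], [0, 0, -0.519, -0.226, -1, -0.187, 34]]}}

```text
t: 45.35
ee_pos: [470.4, 45.5, 179.7]
orientation: [-2.846, -1.331, 0.003]
ft_force: [0.2, -0.1, -0.1]
width: 34.2
grasp_force: 0.0
```

>>> {"fn": "servo_tool", "kwargs": {"rows": [[0, 0, -0.1, 0.1, -0.12, 0, 34], [0, 0, -0.2, 0.22, -0.26, 0, 34], [0, 0, -0.3, 0.34, -0.4, 0, 34], [0, 0, -0.42, 0.46, -0.54, 0.1, 34], [0, 0, -0.514, 0.574, -0.677, 0.2, 34], [0, 0, -0.514, 0.574, -0.677, 0.2, 34], [0, 0, -0.514, 0.574, -0.677, 0.2, 34]]}}

```text
t: 46.22
ee_pos: [441.9, 218.5, 139.8]
orientation: [-2.143, -2.296, 0.002]
ft_force: [0.1, -0.1, 0.1]
width: 34.1
grasp_force: 0.0
```

Run:
```python
from h import *
st(); snap('wrist','w15'); p,im=wcloud('w15');packs(p,im,34,50,(480,660,100,380))
a=np.radians(4.2);u=p[...,0]*np.cos(a)+p[...,1]*np.sin(a);z=p[...,2]
m=(abs(z-70)<3)&(u>440)&(u<560)&(p[...,1]>230)&(p[...,1]<330);print('front u',np.percentile(u[m],[1,50,99]))
m=(z>44)&(z<56)&(u>430)&(u<495)&(p[...,1]>235)&(p[...,1]<290);print('handle u',np.percentile(u[m],[2,20,50,80]),m.sum())
w1,_=wcloud('w1');u1=w1[...,0]*np.cos(a)+w1[...,1]*np.sin(a);z=w1[...,2]
m=(z>44)&(z<56)&(u1>430)&(u1<495)&(w1[...,1]>235)&(w1[...,1]<290);print('handle u w1',np.percentile(u1[m],[2,20,50,80]),m.sum(),'grip u was',449.7*np.cos(a)+226*np.sin(a))
```

```text
t46.2 pos [441.9 218.5 139.8] yaw,tilt,roll 93.94 -0.04 0.08 F [ 0.1 -0.1  0.1] w 34.1 g 0.0
top c [483.3 318.1] LxW 81.6 5.9 yaw -89.8 z 42.6 n 341 mid if toe -x [483.3 325.1] px [380.  93.]
top c [566.2 306.3] LxW 81.4 39.5 yaw 3.9 z 42.0 n 3420 mid if toe -x [559.3 305.8] px [463. 118.]
top c [487.8 228.2] LxW 90.8 7.0 yaw -84.7 z 43.2 n 379 mid if toe -x [487.2 235.2] px [377. 194.]
top c [573.2 234.8] LxW 80.7 40.8 yaw 4.4 z 41.9 n 3214 mid if toe -x [566.2 234.3] px [459. 194.]
front u [505.1152021  510.77513878 517.21301258]
handle u [465.17484452 467.5353071  471.53715139 476.39005662] 1001
handle u w1 [460.18967282 462.44760425 466.88967289 476.84731547] 585 grip u was 465.0441529586836
```

Run:
```python
from h import *
st();plan(([454.8,224,120],94.2),([454.8,224,33],94.2))
```

```text
t46.3 pos [441.9 218.3 140. ] yaw,tilt,roll 93.93 -0.03 0.05 F [-0.5 -0.4 -0.5] w 34.2 g 0.0
([454.8, 224, 120], 94.2) [-0.0006, 0.0003, -0.0031, 0.0238, 0.0662, 0.1] 1
([454.8, 224, 33], 94.2) [0.0, 0.0, 0.0, 0.0, 0.0, 0.435] 2
```

>>> {"fn": "servo_tool", "kwargs": {"rows": [[0, 0, -0.003, 0.024, 0.066, 0.1, 34], [0, 0, -0.003, 0.024, 0.066, 0.1, 34], [0, 0, -0.003, 0.024, 0.066, 0.25, 34], [0, 0, -0.003, 0.024, 0.066, 0.4, 34], [0, 0, -0.003, 0.024, 0.066, 0.535, 34], [0, 0, -0.003, 0.024, 0.066, 0.535, 0], [0, 0, -0.003, 0.024, 0.066, 0.535, 0], [0, 0, -0.003, 0.024, 0.066, 0.535, 0], [0, 0, -0.003, 0.024, 0.066, 0.535, 0]]}}

```text
t: 47.4
ee_pos: [454.7, 225.3, 34.0]
orientation: [2.135, 2.304, 0.001]
ft_force: [1.2, -2.9, 8.5]
width: 10.1
grasp_force: 30.0
```

Run:
```python
from h import *
st();plan(([578.2,233.5,33],94.2))
```

```text
t47.4 pos [454.7 225.3  34. ] yaw,tilt,roll 94.36 0.02 -0.05 F [ 1.2 -2.9  8.5] w 10.1 g 30.0
([578.2, 233.5, 33], 94.2) [0.0006, -0.0002, 0.0018, -0.0061, 0.6189, 0.0058] 2
```

>>> {"fn": "servo_tool", "kwargs": {"rows": [[0, 0, 0, 0, 0.05, 0, 0], [0, 0, 0, 0, 0.14, 0, 0], [0, 0, 0, 0, 0.24, 0, 0], [0, 0, 0, 0, 0.34, 0, 0], [0, 0, 0, 0, 0.44, 0, 0], [0, 0, 0, 0, 0.53, 0, 0], [0, 0, 0, 0, 0.59, 0, 0], [0, 0, 0, 0, 0.62, 0, 0], [0, 0, 0, 0, 0.625, 0, 0], [0, 0, 0, 0, 0.625, 0, 0]]}}

```text
t: 48.65
ee_pos: [579.3, 234.3, 34.1]
orientation: [2.135, 2.304, 0.0]
ft_force: [-0.1, -3.9, 6.7]
width: 10.3
grasp_force: 30.0
```

>>> {"fn": "servo_tool", "kwargs": {"rows": [[0, 0, 0, 0, 0.008, 0, 0], [0, 0, 0, 0, 0.012, 0, 0], [0, 0, 0, 0, 0.012, 0, 0]]}}

```text
t: 49.02
ee_pos: [579.3, 234.2, 34.0]
orientation: [-2.134, -2.303, 0.006]
ft_force: [-8.0, -3.7, 13.3]
width: 9.9
grasp_force: 30.0
```

>>> {"fn": "servo_tool", "kwargs": {"rows": [[0, 0, 0, 0, 0, 0, 0], [0, 0, 0, 0, 0, 0, 32], [0, 0, 0, 0, 0, 0, 32], [0, 0, 0, 0, 0, 0, 32], [0, 0, 0, 0, 0, -0.25, 32], [0, 0, 0, 0, 0, -0.5, 32], [0, 0, 0, -0.1, -0.2, -0.75, 32], [0, 0, 0, -0.2, -0.4, -0.9, 32], [0, 0, 0, -0.2, -0.5, -1, 32]]}}

```text
t: 50.15
ee_pos: [482.8, 186.3, 234.2]
orientation: [-2.136, -2.303, 0.001]
ft_force: [1.0, 0.3, 0.4]
width: 31.8
grasp_force: 0.0
```

Run:
```python
from h import *
st(); snap('scene','s2');snap('side','d2');snap('wrist','w16')
a=np.radians(4.2)
for f in ('side0','d2','scene0','s2'):
    p,_=cloud(f);u=p[...,0]*np.cos(a)+p[...,1]*np.sin(a);z=p[...,2];v=-p[...,0]*np.sin(a)+p[...,1]*np.cos(a)
    m=(z>40)&(z<58)&(u>560)&(u<607)&(abs(v-192)<60);h=(z>15)&(z<64)&(u>600)&(u<640)&(abs(v-192)<110)
    print(f,'handle',np.median(u[m]).round(1),m.sum(),'face',np.median(u[h]).round(1))
p,im=cloud('s2');packs(p,im,34,50,(460,640,-290,-40))
```

```text
t50.1 pos [482.8 186.3 234.2] yaw,tilt,roll 94.31 -0.02 0.04 F [1.  0.3 0.4] w 31.8 g 0.0
side0 handle 592.3 246 face 629.4
d2 handle 592.4 249 face 629.3
scene0 handle 590.6 200 face 627.9
s2 handle 590.5 199 face 627.9
top c [549.3 -86. ] LxW 82.4 40.6 yaw 5.5 z 38.2 n 594 mid if toe -x [542.3 -86.7] px [358. 270.]
top c [ 553.6 -157.5] LxW 81.5 40.4 yaw 5.6 z 38.2 n 643 mid if toe -x [ 546.7 -158.2] px [387. 287.]
top c [ 563.5 -228.6] LxW 82.5 40.5 yaw 5.4 z 38.3 n 706 mid if toe -x [ 556.5 -229.3] px [419. 303.]
```

View pics/s2.png

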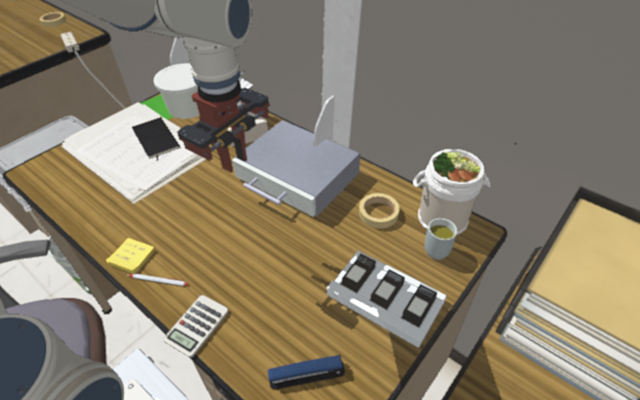

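The drawer is shut (handle back at its starting depth), three packs lie flat in the charger at (358,270), (387,287) and (419,303), and the cup and tape roll haven't moved. Handing in.

```bash
python3 -c "
from workcell import ctrl
print(ctrl.close_job())"
```

```text
the job is handed in; nothing more can be done
None
```

I handed the job in at about 50 s: the three empty packs measured flat in the charger bays, both charged packs were laid flat in drawer slots 1 and 2 before I shut the drawer fully, and the cup and tape roll are where they were; the hand-in returned no verdict.

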